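# Clamp the work in the drill jig: pull the hitch clip, close the stop, lock the cam

### The job

The pine block lies in the drill jig, but the sliding stop is still held back by the hitch clip in the guide bar. Pull the clip out of the bar and put it in the terracotta bowl, slide the stop along until the block sits snug between it and the steel end plate, and flip the red cam lever all the way down to lock the stop there.

Things in the scene. Friction and masses are not known exactly. Their poses are not given: they have to be found in the camera images.
- jig: Drill jig, fixed on the bench: 134 x 328 mm grey metal base, top at z = 12 mm, with a round steel guide bar. Origin on the bench under the bar, below the clip; y runs along the bar from the sliding stop to the end plate, -x is the side of the work and of the clip's loop. Channel for the work at x = -98..-30 mm; beside it a fence (x = -30..-23 mm, 27 mm high). Pillars 85 mm high at both bar ends.
- hole (a point): Middle of the cross hole (along the jig's x) that holds the clip, on the axis of the 18 mm bar, 68 mm above the bench. The bar runs from y = -147 to 160 mm of the jig. A drill-bush bridge, 54 mm high, spans the channel at y = 96..122 mm.
- end_plate (a point): Point on the face of the steel end plate that the block is to touch, 22 mm above the bench, at y = 135 mm of the jig; the face looks along the jig's -y, the plate is 42 mm high.
- clip_loop (a point): Centre of the loop of the loose yellow hitch clip (R-clip of 4 mm wire, 78 mm long, 40 g). The loop is a double coil, 22 mm across and 8 mm thick along y (the way to pinch it), free on all sides, 36 mm out from the bar's axis and 77 mm above the bench at the start. x points along the straight leg from loop to tip, z from the straight leg to the sprung leg.
- clip_mid (a point): Middle of the clip's length, 28 mm from the loop's centre along x; axes as the clip's. The straight leg passes level through the bar, the sprung leg hugs the bar's top. Pulled along -x the clip snaps free of the bar's far side within 15 mm, at 5 to 15 N; the leg is out of the hole after 40 mm.
- stop (a joint): Slide of the blue stop along the bar towards the end plate (m), from 0 to 0.11. The clip blocks it at about 0.027; with the block home on the end plate it touches the block at 0.094. It drags with 1.5 N and stays where it is left.
- stop_tab (a point): Middle of the stop's blue thumb tab, 64 mm above the bench, to be pinched or pushed along the jig's y: 24 mm along x, 14 mm along y, its top 14 mm above this point; free above, and free before and behind down to 36 mm above the bench. Axes as the jig's.
- stop_face (a point): Point on the stop's steel foot, on the face that meets the block (it looks along the jig's +y), 22 mm above the bench.
- lever (a joint): Red-handled cam lever on the stop, hinged about the jig's x (rad): at 0 it leans back (to the jig's -y) 0.61 rad from upright, at 0.61 it is upright, at its end 2.18 it lies flat along the bar, pointing to +y: locked. The cam bites from about 0.95 on and then takes 2 to 8 N at the handle. It stays where it is left.
- lever_pivot (a point): Axis of the cam lever, over the bar's axis, 94 mm above the bench; axes as the jig's. The stop's blue cheeks beside it reach 104 mm above the bench.
- lever_tip (a point): Point on the lever's centre line near its end, 58 mm from the pivot; the round red grip, 15 mm thick, reaches from 36 to 64 mm from the pivot.
- block_center (a point): Centre of the loose pine block (45 mm along its x, 110 mm along its y, 20 mm high, about 60 g), lying flat in the jig's channel beside the fence, a few mm short of the end plate.
- bowl_rim (a point): Centre of the mouth of the loose terracotta bowl, 75 mm above the bench: 124 mm across outside, about 100 mm inside at the rim, narrowing to the floor, which is 10 mm up.

How it is judged (in metres and radians):
On the way, in this order (a step that is already met when the one before it is completed fails the run):
1. the hitch clip is pulled clear of the guide bar, the stop still being back (distance between clip_mid and hole above 0.055 m and value of joint stop below 0.033 m), for 0.1 s.
2. the stop is slid up until the block is snug against the end plate (value of joint stop above 0.0915 m and y of block_center in the frame of jig above 0.0775 m), for 0.2 s.
3. the cam lever is flipped down with the stop still snug (value of joint stop above 0.0915 m and value of joint lever above 2 rad), for 0.2 s.
At the end, for the whole second after the job is handed in: The clip rests in the upright bowl; the block lies flat in the jig along the fence, with at most 2.5 mm of total slack between end plate and stop; the lever is down within 0.18 rad of its end (all of step 3 and y of block_center in the frame of jig above 0.0775 m and z of block_center in the frame of jig between 0.018 and 0.027 m and x of block_center in the frame of jig above -0.07 m and angle between the y axis of block_center and the y axis of jig, either way round below 0.08 rad and horizontal distance between clip_mid and bowl_rim below 0.055 m and height (world z) of clip_mid below 0.085 m and angle between bowl_rim's own z axis and vertical below 0.15 rad); the robot touches nothing.
It also fails if it takes over 58 s, if anything falls off the work surface, if the arm or the gripper's body presses on something with over 40 N, if the wrist force passes 120 N, or if a joint passes its speed limit or range.

### The arm

A 6-joint arm with a two-finger parallel gripper is mounted at the origin on a cart in front of the work surface, level with it; the furniture and walls round the work are solid. World frame = base frame: x ahead of the robot, y to its left, z up, the work surface at z = 0. Lengths are in mm, angles in rad, forces in N, time in s.
With the tool pointing down it reaches from about 350 to 875 mm from the base axis. Payload 4.2 kg.
Tool frame: the origin (TCP) lies at the very end of the fingers, on their centre line; the grasp point (between the pads) lies arm.grip_depth behind it (arm.grip_depth is the distance from the TCP to the grasp point, in mm); x points along the fingers, y is the direction in which the jaws open and shut, and the axes are right-handed (so a half turn about x gives the same grasp; the last joint's range is limited). The gripper opens to 85 mm and grips with 20 to 120 N. Pads are 22 mm wide; open, the fingers measure 114 mm over their backs; the gripper's body (76 mm by 85 mm) begins 54 mm behind the grasp point. The pads swing forward as they close: fully open they stand 13 mm farther back than shut.
Start: joints at [1.449, 0.385, 0.008, 0, -1.194, -0.259], TCP at [232.256, 580.221, 199.612] pointing down, gripper open.
Joint ranges: [-3.14, 3.14], [-1.21, 2.06], [-1.07, 1.41], [-3.16, 2.05], [-2.99, -0.16], [-3.1, 3.1]. Speed limits (rad/s): [2.79, 2.79, 3.14, 3.14, 3.14, 3.14].

### API

Orientations are given as a unit quaternion [x, y, z, w].
In Python, from bench import arm, get_image, models gives the robot as it stands.
- The arm moves only by the tool arm_command, never from a script. Its argument "rows" is a list of rows, each an object of numbers: "dx", "dy", "dz": the shift along the tool's x, y, z in m; "wx", "wy", "wz": the turn, a rotation vector about the tool's x, y, z in degrees; "gripper": the closure, from -1 (fully open) to 1 (shut). A call has exactly 8 rows; each row is the pose to reach, as a shift and turn from the pose measured when the call began, along the tool's axes at that moment; what a row does not reach only later rows make up. A row lasts 1/10 s, in which the tool goes at most 50 mm and 8.59 degrees, less where a joint would pass 70% of its speed; a pose out of reach is approached as far as the arm can. A call with a gripper value outside its range is refused whole. The fingers move at their own pace and stop on an object; the grip force is fixed at half the most. Time passes only in rows, so rows that repeat a pose let the fingers close, or fill a call up. It gives the time, the measured TCP pose, the force and the opening at its end, in the units of the state.
- arm.read_state(): the state, without advancing time (a new reading comes with each control period).
- get_image(name): name is "scene" or "side" or "wrist"; returns a dict with "img" (480x640x3 uint8, red, green, blue), "K" (3x3 intrinsics, pixels), "rvec" (rotation vector, rad) and "tvec" (3), from world to camera coordinates, as OpenCV has them; the wrist camera has in their place "T_tool_cam" (4x4, takes a point from camera to tool coordinates, whose origin is the TCP and whose axes are the tool frame's). Camera axes: x right, y down, z forward; pixel columns grow to the right and rows downward; lengths in mm; the calibration is good to about 2 mm. A picture is of the moment at which its call begins: read the wrist's pose just before it. There is no depth.
- arm.job_done(): hands the job in, once; it reports no verdict.
Trained networks look in the newest picture that a camera, given by its name, has taken for a name from the list of things; names that differ only in an ending like _2 or _b are one class to them, and where a whole thing is asked for, a point or a joint stands for the part that bears it (a point fixed in the world has none). Each returns a list of dicts, best first, with "conf" (0 to 1); they miss things now and then, are a little off and sometimes report something else, mostly with a low value. They report only what shows in the picture. A call takes as long as a camera call.
- models.cut_out(camera, query): "mask" (480x640 bool, what is visible of it) and "extent" ([left, top, right, bottom] in pixels, round what is visible of it).
The state is a dict: "clock": time; "joints": joint angles; "joint_vel": joint speeds; "joint_efforts": joint torques, N m; "position": TCP position; "ee_rot": TCP orientation; "contact_force": force on the tool from outside, world axes, zero at the start; "wrist_torque": the same for the moment, N m; "gripper_width": finger opening in mm.
Only numpy, scipy, OpenCV 4.12 (cv2) and the standard library are available. Lean on these libraries where they do the work, as an engineer would, in place of code of your own. Each camera call takes 0.05 s, during which the arm holds its last target.

## Working session

There is one attempt and no reset: what is moved stays moved. The work goes in short steps, Python scripts to look and compute and a tool call to move; the robot and the scene stay as the last step left them, time stands still between calls to the robot, and variables do not carry over. Pictures are saved under pics/ and viewed, and the job is handed in when it is done.

Besides the shell and the picture viewer there is one more tool, called after "Request:" in YAML: its name, and indented under it one key for each argument. arm_command: Moves the arm, as the interface text tells. Its arguments: {"type":"object","properties":{"rows":{"type":"array"}},"required":["rows"]}

```bash
ls -la; mkdir -p pics; cat > h.py <<'E'
import numpy as np, cv2
from scipy.spatial.transform import Rotation as R
from bench import arm, get_image, models
def cam(name):
    s=arm.read_state(); g=get_image(name)
    if 'rvec' in g:
        Rm=cv2.Rodrigues(np.array(g['rvec'],float))[0]; t=np.array(g['tvec'],float).ravel()
    else:
        T=np.eye(4);T[:3,:3]=R.from_quat(s['ee_rot']).as_matrix();T[:3,3]=s['position']
        W=T@np.array(g['T_tool_cam']); Rm=W[:3,:3].T; t=-Rm@W[:3,3]
    return g['img'],np.array(g['K'],float),Rm,t
def save(img,n): cv2.imwrite('pics/'+n,img[:,:,::-1])
def proj(P,K,Rm,t):
    c=(Rm@np.atleast_2d(P).T).T+t; p=(K@c.T).T; return p[:,:2]/p[:,2:]
def ray(uv,K,Rm,t):
    d=Rm.T@np.linalg.inv(K)@np.array([uv[0],uv[1],1.]); return -Rm.T@t, d/np.linalg.norm(d)
def atz(uv,z,K,Rm,t):
    o,d=ray(uv,K,Rm,t); return o+d*(z-o[2])/d[2]
def tri(rs):
    A=np.zeros((3,3));b=np.zeros(3)
    for o,d in rs:
        M=np.eye(3)-np.outer(d,d);A+=M;b+=M@o
    p=np.linalg.solve(A,b); return p,[np.linalg.norm(np.cross(p-o,d)) for o,d in rs]
E
python3 - <<'E'
from h import *
s=arm.read_state();print(s, arm.grip_depth)
print(R.from_quat(s['ee_rot']).as_matrix().round(3))
import pickle
D={}
for n in ['scene','side','wrist']:
    D[n]=cam(n);save(D[n][0],n+'0.png');print(n,D[n][1].tolist(),(-D[n][2].T@D[n][3]).round(0))
pickle.dump(D,open('d0.pkl','wb'))
E
```

```text
total 12
drwxr-xr-x  3 agent agent 4096 Dec  6 16:29 .
drwxr-xr-x 23 root  root  4096 Dec  6 16:29 ..
drwxr-xr-x  2 agent agent 4096 Dec  6 16:29 pics
{'clock': 0.0, 'joints': array([ 1.44859295e+00,  3.85552818e-01,  6.61550613e-03, -5.10153127e-04,
       -1.19402592e+00, -2.58590720e-01]), 'joint_vel': array([-0.00078973, -0.00132414,  0.00085709,  0.00093036,  0.000858  ,
        0.00189416]), 'joint_efforts': array([ 4.16091889e-04, -3.92291021e+01,  1.88401705e+01,  4.18638468e+00,
       -4.69400460e-03, -4.87564922e-08]), 'position': array([232.02870389, 579.61394025, 198.51824445]), 'ee_rot': array([-0.6942007 ,  0.13466011,  0.6944308 ,  0.13310859]), 'contact_force': array([ 1.11998196, -0.36559944,  0.44902158]), 'wrist_torque': array([ 0.02094929, -0.00828107,  0.03318621]), 'gripper_width': 85.17570885374016} 18.700000000000003
[[-0.001 -0.372 -0.928]
 [-0.002 -0.928  0.372]
 [-1.     0.002 -0.   ]]
scene [[484.4400447635912, 0.0, 323.86802328442553], [0.0, 484.4400447635912, 241.54199357732813], [0.0, 0.0, 1.0]] [253. 600. 844.]
side [[494.0717104935903, 0.0, 314.96722313455643], [0.0, 494.0717104935903, 238.69572542014373], [0.0, 0.0, 1.0]] [478. 808. 557.]
wrist [[410.79901499034725, 0.0, 326.7852727814067], [0.0, 410.79901499034725, 237.29638168225455], [0.0, 0.0, 1.0]] [306. 552. 373.]
```

View pics/scene0.png

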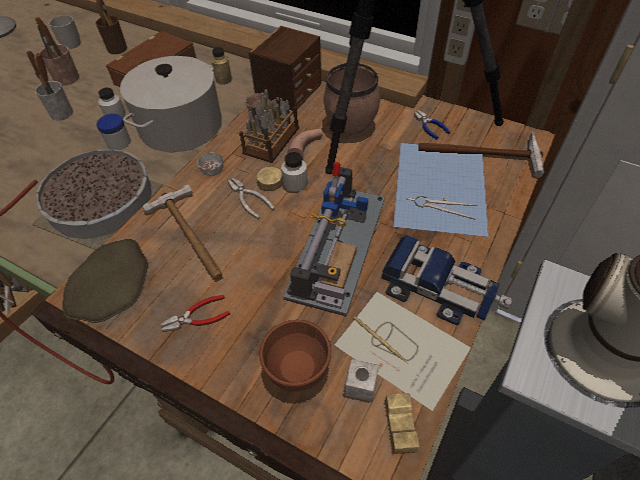

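View pics/side0.png

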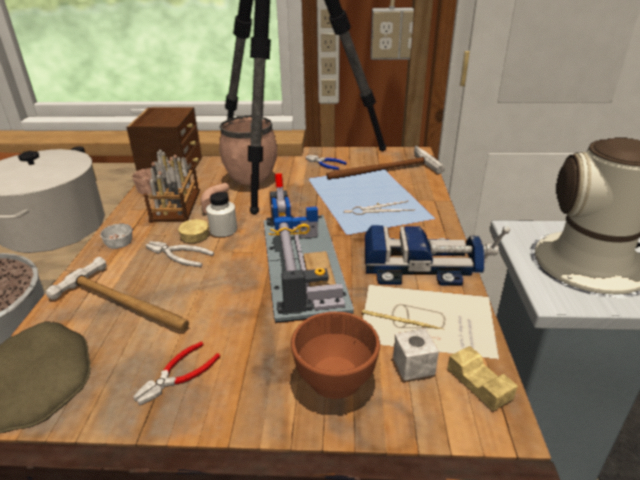

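View pics/wrist0.png

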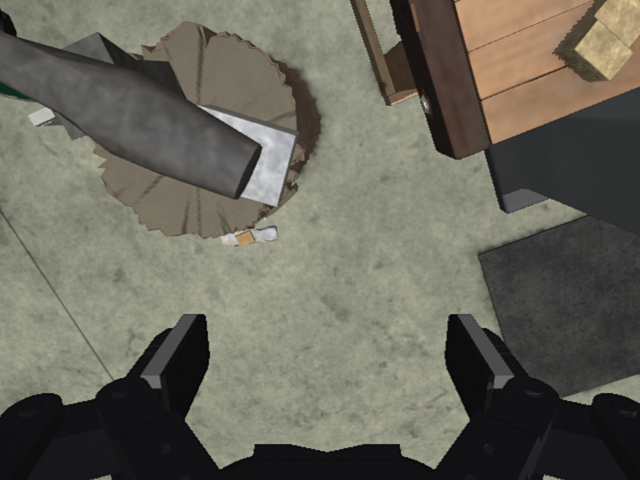

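The scene view shows the jig around pixel (335,250) and the bowl at (295,355). The wrist camera is off the table. Next I'll crop in on both.

```bash
python3 - <<'E'
from h import *
import pickle
D=pickle.load(open('d0.pkl','rb'))
i=D['scene'][0][150:325,270:400];save(cv2.resize(i,None,fx=4.4,fy=3.4*0+3.4,interpolation=cv2.INTER_CUBIC) if 0 else cv2.resize(i,(446,600),interpolation=cv2.INTER_CUBIC),'sc1.png')
i=D['side'][0][165:325,250:370];save(cv2.resize(i,(450,600),interpolation=cv2.INTER_CUBIC),'si1.png')
for n,px in [('scene',[(295,350),(350,285),(285,295),(345,310),(380,197),(320,185),(345,120),(332,170),(496,122),(90,190),(400,270),(470,350),(560,470),(280,420)]),('side',[(335,340),(275,318),(350,308),(254,210),(380,150)])]:
    _,K,Rm,t=D[n]
    for p in px: print(n,p,atz(p,0,K,Rm,t).round(0))
for c in ['scene','side']:
  for q in ['clip_loop','stop_tab','lever','block_center','bowl_rim','jig','end_plate','hole']:
    try:
      for m in models.cut_out(c,q)[:2]: print(c,q,round(m['conf'],2),np.round(m['extent'],1))
    except Exception as e: print(c,q,e)
E
```

```text
scene (295, 350) [509. 277.   0.]
scene (350, 285) [483.  98.   0.]
scene (285, 295) [590. 182.   0.]
scene (345, 310) [465. 155.   0.]
scene (380, 197) [ 533. -159.    0.]
scene (320, 185) [ 680. -128.    0.]
scene (345, 120) [ 741. -381.   -0.]
scene (332, 170) [ 679. -188.    0.]
scene (496, 122) [ 371. -564.    0.]
scene (90, 190) [1170.  151.    0.]
scene (400, 270) [407.  14.   0.]
scene (470, 350) [220. 121.   0.]
scene (560, 470) [ 27. 254.   0.]
scene (280, 420) [465. 401.   0.]
side (335, 340) [488. 229.   0.]
side (275, 318) [590. 180.   0.]
side (350, 308) [464. 151.   0.]
side (254, 210) [ 685. -194.    0.]
side (380, 150) [ 371. -560.    0.]
scene stop_tab 0.67 [324.  164.4 367.8 225.4]
scene lever 0.75 [326.6 161.2 342.  194.7]
scene block_center 0.72 [320.  240.4 355.7 288.3]
scene bowl_rim 0.96 [262.4 319.6 331.8 391.9]
scene end_plate 0.75 [280.8 163.6 384.6 318.2]
scene end_plate 0.65 [259.9 320.7 331.5 389.6]
scene hole 0.89 [282.4 159.7 384.3 315.4]
scene hole 0.55 [322.2 163.6 370.1 220.9]
side clip_loop 0.56 [272.2 225.3 308.4 236.3]
side stop_tab 0.98 [268.8 172.7 319.8 238.3]
side lever 0.73 [273.9 168.1 284.6 212.2]
side lever 0.33 [271.3 175.3 319.6 240.1]
side block_center 0.91 [302.9 251.5 340.8 284.6]
side bowl_rim 0.72 [291.  313.2 380.8 399.9]
side jig 0.87 [260.  174.6 354.4 320.5]
side jig 0.32 [270.8 172.7 319.1 237.6]
side end_plate 0.78 [265.8 176.1 354.3 322. ]
side hole 0.66 [263.1 174.2 352.  321.5]
side hole 0.17 [271.1 173.  321.  240.7]
```

View pics/sc1.png

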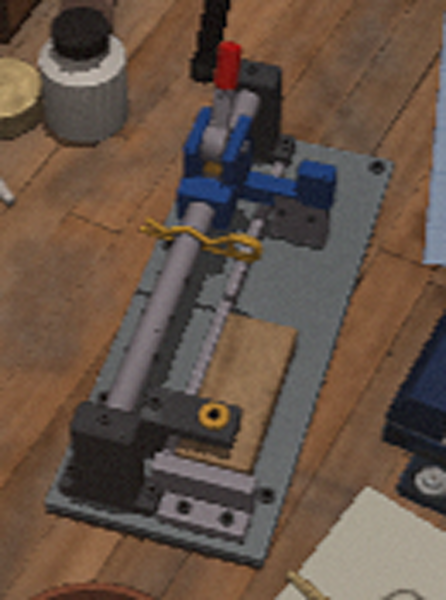

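View pics/si1.png

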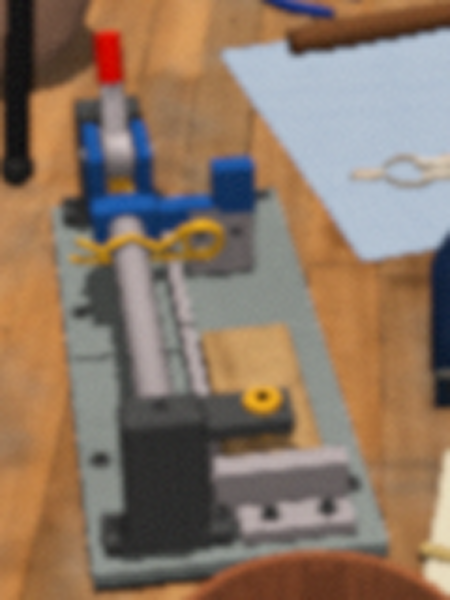

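```bash
python3 - <<'E'
from h import *
import pickle
D=pickle.load(open('d0.pkl','rb'))
sc=lambda x,y:(270+x/3.43,150+y/3.43); si=lambda x,y:(250+x/3.75,165+y/3.75)
P={'cA':(sc(47,510),si(95,588)),'cB':(sc(262,565),si(387,548)),'cC':(sc(392,160),si(275,190)),
'loop':(sc(247,246),si(207,238)),'bar_near':(sc(125,400),si(150,395)),'bar_clip':(sc(195,228),si(125,240)),'barfar':(sc(205,205),si(122,222)),
'levertop':(sc(229,45),si(107,33)),'tabtop':(sc(318,170),si(233,165)),'bush':(sc(213,415),si(262,400)),
'blk_fr':(sc(297,327),si(288,327)),'blk_fl':(sc(230,317),si(205,330)),
'bowl':((295,350),(335,342)),'tripod_foot':((332,170),(254,212)),'tripod_up':((365,0),(262,0))}
for k,(a,b) in P.items():
    p,e=tri([ray(a,*D['scene'][1:]),ray(b,*D['side'][1:])]);print(k,p.round(1),np.round(e[0],1))
for n in ['scene','side']:
    m=models.cut_out(n,'bowl_rim')
    print(m[0]['extent'] if m else None)
E
```

```text
cA [587.7 190.7   0.8] 0.7
cB [457.8 165.6   5.3] 1.0
cC [ 521.9 -158.5    6.9] 0.7
loop [548.9   9.1  73.9] 0.3
bar_near [563.  138.1  67.3] 3.0
bar_clip [588.9   5.4  68.5] 2.3
barfar [593.  -15.5  66.8] 2.0
levertop [604.1 -71.1 149.7] 0.1
tabtop [539.7 -70.4  71.8] 0.3
bush [516.5 114.3  49.9] 0.2
blk_fr [508.6  17.1  26.1] 0.9
blk_fl [548.3  33.8  33.7] 1.0
bowl [487.6 303.4  68. ] 0.7
tripod_foot [ 684.3 -196.    -7.4] 1.7
tripod_up [ 623.4 -197.4  437.6] 9.9
[262.4, 319.6, 331.8, 391.9]
[291.0, 313.2, 380.8, 399.9]
```

The two views agree (ray gaps under 3 mm). The jig is turned about 11° and the clip loop is near (549, 9, 74). The nearest tripod leg stands at (684, -196), clear of the stop. I'll move to a lookout above the clip with the jaws along jig y.

Request:
arm_command:
  rows:
    - {"dx": -0.06,"dy": 0.05,"dz": -0.05,"wx": -8,"gripper": -1}
    - {"dx": -0.06,"dy": 0.09,"dz": -0.1,"wx": -16,"gripper": -1}
    - {"dx": -0.06,"dy": 0.14,"dz": -0.15,"wx": -24,"gripper": -1}
    - {"dx": -0.06,"dy": 0.19,"dz": -0.2,"wx": -33,"gripper": -1}
    - {"dx": -0.06,"dy": 0.24,"dz": -0.25,"wx": -33,"gripper": -1}
    - {"dx": -0.06,"dy": 0.29,"dz": -0.3,"wx": -33,"gripper": -1}
    - {"dx": -0.06,"dy": 0.34,"dz": -0.36,"wx": -33,"gripper": -1}
    - {"dx": -0.06,"dy": 0.38,"dz": -0.4,"wx": -33,"gripper": -1}

```text
validation failed for argument at $.ro...
```

Request:
arm_command:
  rows:
    - {"dx": -0.06,"dy": 0.05,"dz": -0.05,"wx": -8,"wy": 0,"wz": 0,"gripper": -1}
    - {"dx": -0.06,"dy": 0.09,"dz": -0.1,"wx": -16,"wy": 0,"wz": 0,"gripper": -1}
    - {"dx": -0.06,"dy": 0.14,"dz": -0.15,"wx": -24,"wy": 0,"wz": 0,"gripper": -1}
    - {"dx": -0.06,"dy": 0.19,"dz": -0.2,"wx": -33,"wy": 0,"wz": 0,"gripper": -1}
    - {"dx": -0.06,"dy": 0.24,"dz": -0.25,"wx": -33,"wy": 0,"wz": 0,"gripper": -1}
    - {"dx": -0.06,"dy": 0.29,"dz": -0.3,"wx": -33,"wy": 0,"wz": 0,"gripper": -1}
    - {"dx": -0.06,"dy": 0.34,"dz": -0.36,"wx": -33,"wy": 0,"wz": 0,"gripper": -1}
    - {"dx": -0.06,"dy": 0.38,"dz": -0.4,"wx": -33,"wy": 0,"wz": 0,"gripper": -1}

```text
clock: 1.85
position: [393.3, 227.8, 258.7]
ee_rot: [0.704, 0.069, -0.703, 0.069]
contact_force: [1.9, -0.1, 0.7]
gripper_width: 85.4
```

Request:
arm_command:
  rows:
    - {"dx": 0,"dy": 0.05,"dz": -0.012,"wx": 0,"wy": 0,"wz": 0,"gripper": -1}
    - {"dx": 0,"dy": 0.1,"dz": -0.024,"wx": 0,"wy": 0,"wz": 0,"gripper": -1}
    - {"dx": 0,"dy": 0.15,"dz": -0.036,"wx": 0,"wy": 0,"wz": 0,"gripper": -1}
    - {"dx": 0,"dy": 0.19,"dz": -0.048,"wx": 0,"wy": 0,"wz": 0,"gripper": -1}
    - {"dx": 0,"dy": 0.235,"dz": -0.06,"wx": 0,"wy": 0,"wz": 0,"gripper": -1}
    - {"dx": 0,"dy": 0.235,"dz": -0.06,"wx": 0,"wy": 0,"wz": 0,"gripper": -1}
    - {"dx": 0,"dy": 0.235,"dz": -0.06,"wx": 0,"wy": 0,"wz": 0,"gripper": -0.4}
    - {"dx": 0,"dy": 0.235,"dz": -0.06,"wx": 0,"wy": 0,"wz": 0,"gripper": -0.4}

```text
clock: 2.65
position: [497.6, 9.4, 258.6]
ee_rot: [0.704, 0.07, -0.703, 0.069]
contact_force: [-0.0, -0.5, -0.4]
gripper_width: 60.3
```

```bash
python3 - <<'E'
from h import *
import pickle
s=arm.read_state();print(s['clock'],s['position'].round(1),s['gripper_width'],s['contact_force']);print(R.from_quat(s['ee_rot']).as_matrix().round(3))
D=cam('wrist');save(D[0],'w1.png');pickle.dump(D,open('w1.pkl','wb'))
for q in ['clip_loop','stop_tab','lever','block_center']:
  for m in models.cut_out('wrist',q)[:1]: print(q,round(m['conf'],2),np.round(m['extent'],1))
E
```

```text
2.65 [497.6   9.4 258.6] 60.34245023044479 [-0.03611877 -0.46238507 -0.38781342]
[[ 0.001  0.195 -0.981]
 [ 0.001 -0.981 -0.195]
 [-1.    -0.001 -0.001]]
clip_loop 0.93 [330.9  53.2 343.  151.3]
stop_tab 0.63 [369.4  64.3 488.2 185.5]
lever 0.71 [400.9  79.  487.4 106.4]
block_center 0.83 [206.5 127.9 320.4 177.7]
```

View pics/w1.png

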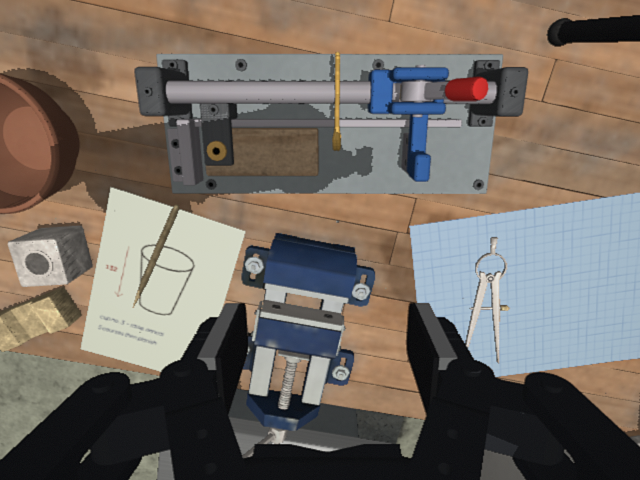

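The wrist view shows the clip as a vertical line at u≈337 (loop at about v 140), the tab at (420,165), the lever grip at (466,90), and the bar along v≈92.

```bash
python3 - <<'E'
from h import *
import pickle
from scipy.optimize import least_squares
W=pickle.load(open('w1.pkl','rb'))
i=W[0][35:205,130:530];save(cv2.resize(i,(800,340),interpolation=cv2.INTER_CUBIC),'w1c.png')
D0=pickle.load(open('d0.pkl','rb'))
# joint fit of jig: corners on wrist z=12
for p in [(173,193),(491,193),(500,55),(158,56)]: print(p,atz(p,12,*W[1:]).round(1))
for p,z in [((166,92),68),((370,92),68),((337,92),68),((337,143),77),((337,151),77),((421,167),78),((487,88),141)]: print(p,z,atz(p,z,*W[1:]).round(1))
sc=lambda x,y:(270+x/3.43,150+y/3.43); si=lambda x,y:(250+x/3.75,165+y/3.75)
rs=[ray((337,141),*W[1:]),ray(sc(247,246),*D0['scene'][1:]),ray(si(207,238),*D0['side'][1:])]
print(tri(rs))
E
```

```text
(173, 193) [458.7 166.7  12. ]
(491, 193) [ 523.5 -157.9   12. ]
(500, 55) [ 651.5 -124.6   12. ]
(158, 56) [587.6 191.5  12. ]
(166, 92) 68 [559.4 160.9  68. ]
(370, 92) 68 [592.9  -6.9  68. ]
(337, 92) 68 [587.5  20.2  68. ]
(337, 143) 77 [547.2  12.1  77. ]
(337, 151) 77 [540.7  10.7  77. ]
(421, 167) 78 [541.7 -62.9  78. ]
(487, 88) 141 [607.2 -76.5 141. ]
(array([548.41621415,  11.82802588,  76.06418832]), [np.float64(0.6721344137985413), np.float64(1.0608968892633515), np.float64(0.6005198060630039)])
```

View pics/w1c.png

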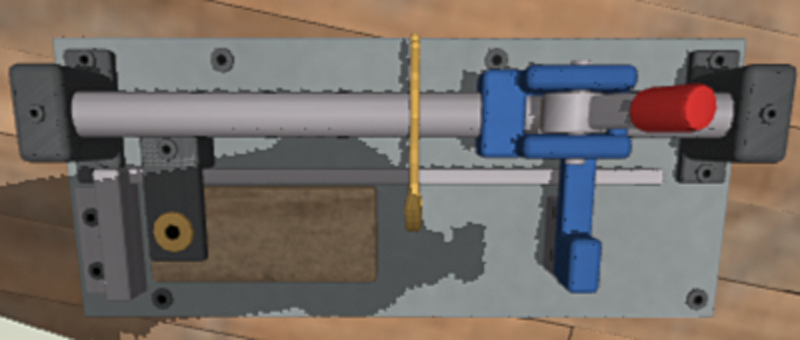

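The loop lies at about (551, 13, 77); the given heights and the bar offset agree with this. I'll move above it and check before going down.

Request:
arm_command:
  rows:
    - {"dx": 0.02,"dy": 0.007,"dz": -0.04,"wx": 0,"wy": 0,"wz": 0,"gripper": 0.3}
    - {"dx": 0.06,"dy": 0.007,"dz": -0.053,"wx": 0,"wy": 0,"wz": 0,"gripper": 0.3}
    - {"dx": 0.1,"dy": 0.007,"dz": -0.053,"wx": 0,"wy": 0,"wz": 0,"gripper": 0.3}
    - {"dx": 0.14,"dy": 0.007,"dz": -0.053,"wx": 0,"wy": 0,"wz": 0,"gripper": 0.3}
    - {"dx": 0.15,"dy": 0.007,"dz": -0.053,"wx": 0,"wy": 0,"wz": 0,"gripper": 0.3}
    - {"dx": 0.15,"dy": 0.007,"dz": -0.053,"wx": 0,"wy": 0,"wz": 0,"gripper": 0.3}
    - {"dx": 0.15,"dy": 0.007,"dz": -0.053,"wx": 0,"wy": 0,"wz": 0,"gripper": 0.3}
    - {"dx": 0.15,"dy": 0.007,"dz": -0.053,"wx": 0,"wy": 0,"wz": 0,"gripper": 0.3}

```text
clock: 3.7
position: [552.9, 14.2, 111.4]
ee_rot: [0.706, 0.071, -0.701, 0.07]
contact_force: [-0.8, -0.1, -0.1]
gripper_width: 29.9
```

```bash
python3 - <<'E'
from h import *
import pickle
s=arm.read_state();print(s['clock'],s['position'].round(1),s['gripper_width'],s['contact_force'])
D=cam('wrist');save(D[0],'w2.png');pickle.dump(D,open('w2.pkl','wb'))
M=R.from_quat(s['ee_rot']).as_matrix()
print(proj([[551,12.9,77],s['position'],s['position']+M@[50,0,0]],*D[1:]).round(1))
S=cam('side');save(cv2.resize(S[0][120:360,200:440],(600,600)),'si2.png')
E
```

```text
3.7 [552.9  14.2 111.4] 29.855998242991888 [-0.75597896 -0.09569687 -0.05104909]
[[331.  263.3]
 [329.6 285.9]
 [329.1 249.6]]
```

View pics/w2.png

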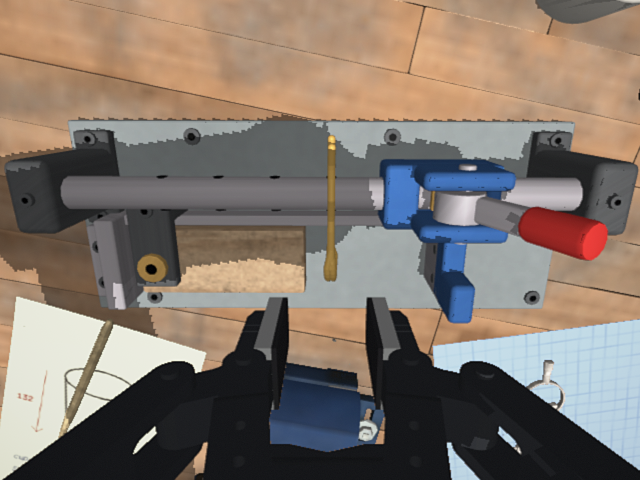

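View pics/si2.png

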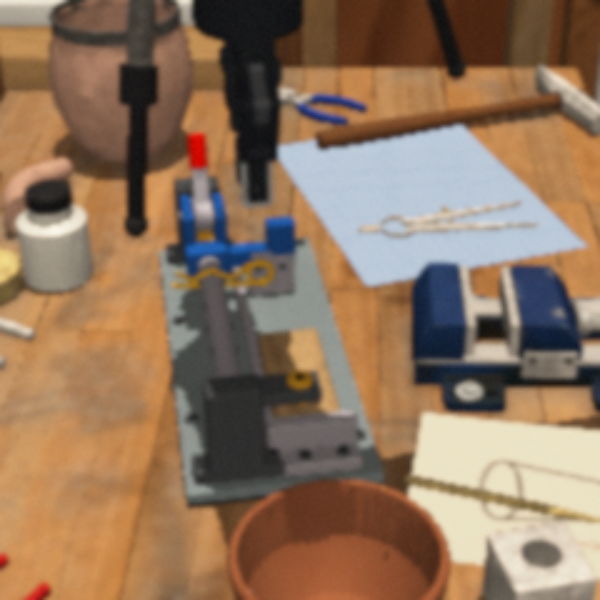

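The predicted loop pixel (331,263) matches the picture (330,265), so I'll descend and close.

Request:
arm_command:
  rows:
    - {"dx": 0.03,"dy": 0.001,"dz": 0.002,"wx": 0,"wy": 0,"wz": 0,"gripper": 0.3}
    - {"dx": 0.051,"dy": 0.001,"dz": 0.002,"wx": 0,"wy": 0,"wz": 0,"gripper": 0.3}
    - {"dx": 0.051,"dy": 0.001,"dz": 0.002,"wx": 0,"wy": 0,"wz": 0,"gripper": 0.3}
    - {"dx": 0.051,"dy": 0.001,"dz": 0.002,"wx": 0,"wy": 0,"wz": 0,"gripper": 1}
    - {"dx": 0.051,"dy": 0.001,"dz": 0.002,"wx": 0,"wy": 0,"wz": 0,"gripper": 1}
    - {"dx": 0.051,"dy": 0.001,"dz": 0.002,"wx": 0,"wy": 0,"wz": 0,"gripper": 1}
    - {"dx": 0.051,"dy": 0.001,"dz": 0.002,"wx": 0,"wy": 0,"wz": 0,"gripper": 1}
    - {"dx": 0.051,"dy": 0.001,"dz": 0.002,"wx": 0,"wy": 0,"wz": 0,"gripper": 1}

```text
clock: 4.6
position: [551.2, 12.9, 60.4]
ee_rot: [0.706, 0.071, -0.701, 0.069]
contact_force: [-0.2, -0.3, -0.9]
gripper_width: -0.1
```

```bash
python3 - <<'E'
from h import *
s=arm.read_state();print(s['clock'],s['position'].round(1),s['gripper_width'],s['contact_force']);print(R.from_quat(s['ee_rot']).as_matrix().round(3))
D=cam('wrist');save(D[0],'w3.png')
E
```

```text
4.6 [551.2  12.9  60.4] -0.14564584151343882 [-0.22551999 -0.34257748 -0.92499665]
[[ 0.006  0.197 -0.98 ]
 [ 0.002 -0.98  -0.197]
 [-1.    -0.001 -0.007]]
```

View pics/w3.png

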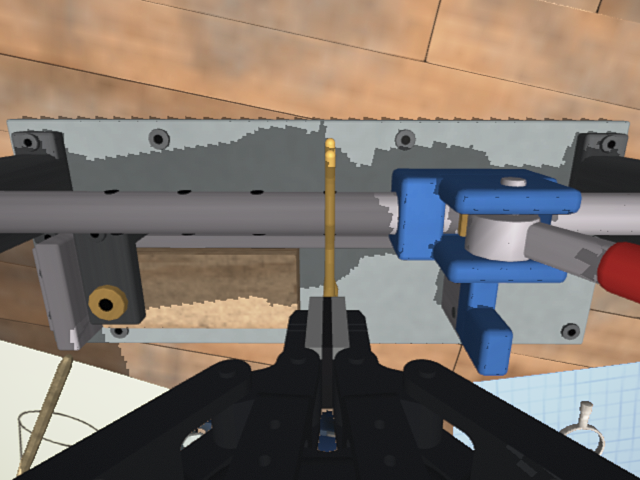

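```bash
python3 - <<'E'
from h import *
import pickle
D=cam('wrist');pickle.dump(D,open('w3.pkl','wb'))
s=arm.read_state();M=R.from_quat(s['ee_rot']).as_matrix();p=s['position']
for l in [0,-18.7,-30,-40]: print(l,proj([p+M@[l,0,z] for z in(-11,0,11)],*D[1:]).round(0).tolist())
print(proj([[551,12.9,77],[587.3,20,68],[551,12.9,88]],*D[1:]).round(1))
W2=pickle.load(open('w2.pkl','rb'));W1=pickle.load(open('w1.pkl','rb'))
print('tri',tri([ray((330.5,281),*W2[1:]),ray((337,150.5),*W1[1:])]),tri([ray((331,135),*W2[1:]),ray((337.5,53),*W1[1:]),ray((331,139),*D[1:])]))
save(cv2.resize(D[0][220:480,250:410],(369*1,600)),'w3c.png')
for n in ['side','scene']:
  S=cam(n);i=S[0][140:260,240:360];save(cv2.resize(i,(600,600),interpolation=cv2.INTER_CUBIC),n+'3.png')
E
```

```text
0 [[330.0, 264.0], [330.0, 286.0], [330.0, 307.0]]
-18.7 [[330.0, 281.0], [330.0, 305.0], [330.0, 328.0]]
-30 [[330.0, 292.0], [330.0, 318.0], [330.0, 342.0]]
-40 [[330.0, 304.0], [330.0, 331.0], [330.0, 357.0]]
[[329.7 302.2]
 [330.3 212.5]
 [329.8 314.6]]
tri (array([541.20278712,  11.01755561,  78.22858667]), [np.float64(0.14601107574875988), np.float64(0.1460110757487446)]) (array([616.96738683,  25.99586991,  67.88678767]), [np.float64(0.3892495359310032), np.float64(0.07194926598108409), np.float64(0.324262194700309)])
```

View pics/w3c.png

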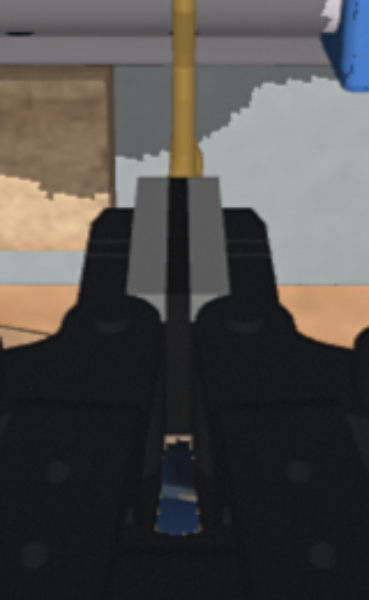

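View pics/side3.png

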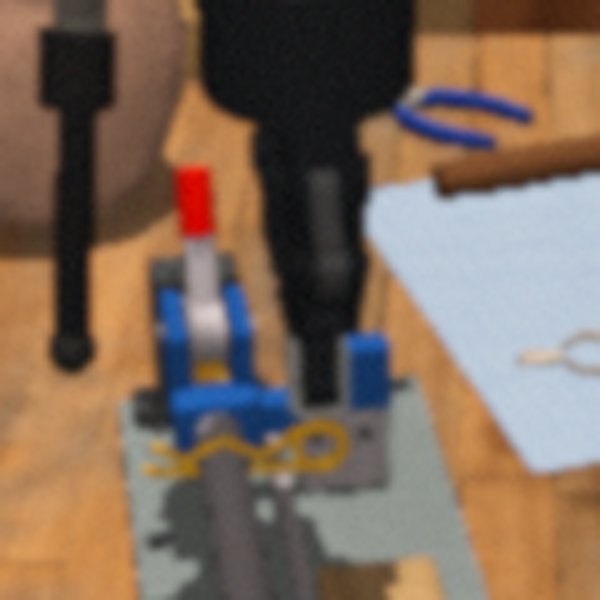

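View pics/scene3.png

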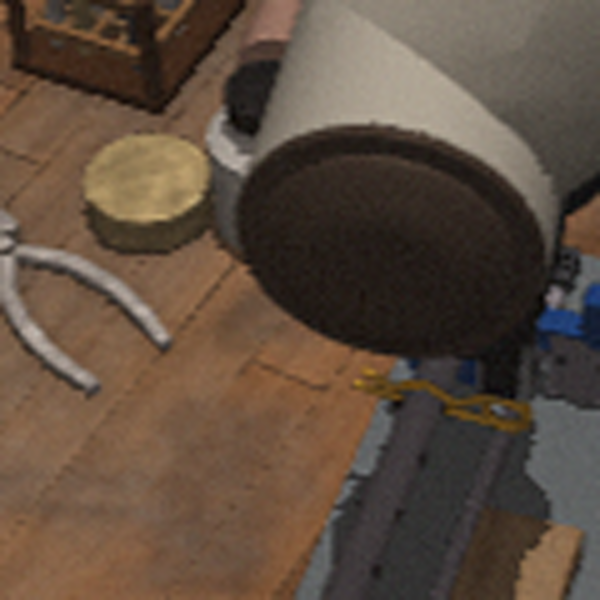

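```bash
python3 - <<'E'
from h import *
s=arm.read_state();M=R.from_quat(s['ee_rot']).as_matrix();p=s['position']
print(p,s['gripper_width'])
for n,f in [('side','side3'),('scene','scene3')]:
  S=cam(n)
  q=proj([p+M@[l,0,0] for l in (0,-18.7,-40)]+[[551,12.9,77]],*S[1:]); print(n,((q-[240,140])*5).round(0).tolist())
g=get_image('wrist');print(np.array(g['T_tool_cam']).round(3))
for c in ['side']:
  for m in models.cut_out(c,'clip_loop')[:1]: print(m['conf'],m['extent'])
E
```

```text
[550.86453015  12.78956815  59.93629565] 0.28962685443258007
side [[321.0, 478.0], [319.0, 436.0], [318.0, 387.0], [319.0, 440.0]]
scene [[502.0, 435.0], [503.0, 406.0], [503.0, 372.0], [502.0, 409.0]]
[[   0.      -0.308    0.951 -174.528]
 [   1.       0.      -0.      -1.252]
 [  -0.       0.951    0.308  -80.169]
 [   0.       0.       0.       1.   ]]
0.45 [268.5, 226.8, 304.6, 235.1]
```

The jaws closed on nothing (width about 0). Both the side and wrist views put the real fingertips about 32 mm short of the reported TCP: the side view shows them at row 403 where the TCP projects to 478. So the tips stopped just above the loop. I'll open, go 25 mm lower while watching the forces, and close again.

Request:
arm_command:
  rows:
    - {"dx": 0,"dy": 0,"dz": 0,"wx": 0,"wy": 0,"wz": 0,"gripper": 0.3}
    - {"dx": 0,"dy": 0,"dz": 0,"wx": 0,"wy": 0,"wz": 0,"gripper": 0.3}
    - {"dx": 0,"dy": 0,"dz": 0,"wx": 0,"wy": 0,"wz": 0,"gripper": 0.3}
    - {"dx": 0,"dy": 0,"dz": 0,"wx": 0,"wy": 0,"wz": 0,"gripper": 0.3}
    - {"dx": 0.01,"dy": 0,"dz": 0,"wx": 0,"wy": 0,"wz": 0,"gripper": 0.3}
    - {"dx": 0.02,"dy": 0,"dz": 0,"wx": 0,"wy": 0,"wz": 0,"gripper": 0.3}
    - {"dx": 0.025,"dy": 0,"dz": 0,"wx": 0,"wy": 0,"wz": 0,"gripper": 0.3}
    - {"dx": 0.025,"dy": 0,"dz": 0,"wx": 0,"wy": 0,"wz": 0,"gripper": 0.3}

```text
clock: 5.8
position: [549.9, 12.5, 33.3]
ee_rot: [0.704, 0.07, -0.703, 0.07]
contact_force: [0.1, -0.4, 0.2]
gripper_width: 29.7
```

```bash
python3 - <<'E'
from h import *
s=arm.read_state();print(s['clock'],s['position'].round(1),s['gripper_width'],s['contact_force'])
D=cam('wrist');a=cv2.resize(D[0][120:480,160:520],(400,400))
S=cam('side');b=cv2.resize(S[0][140:260,240:360],(400,400),interpolation=cv2.INTER_CUBIC)
save(np.hstack([a,b]),'m4.png')
E
```

```text
5.8 [549.9  12.5  33.3] 29.679072428806215 [ 0.14478113 -0.3944402   0.24172845]
```

View pics/m4.png

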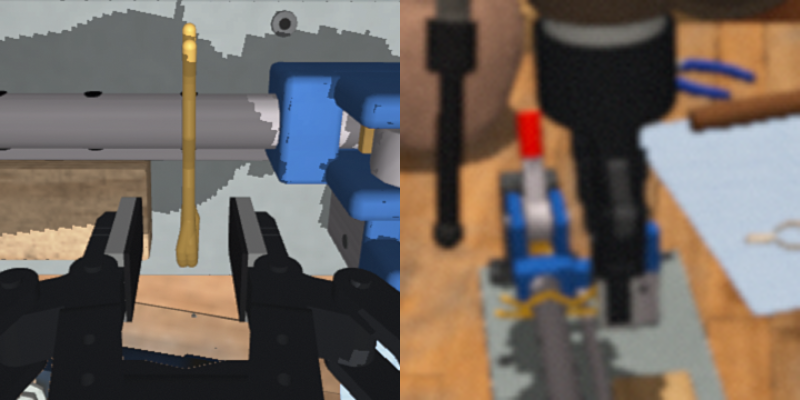

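The fingers now straddle the loop: it sits between the pads in the wrist view and is hidden by the finger in the side view. Closing.

Request:
arm_command:
  rows:
    - {"dx": 0,"dy": 0,"dz": 0,"wx": 0,"wy": 0,"wz": 0,"gripper": 1}
    - {"dx": 0,"dy": 0,"dz": 0,"wx": 0,"wy": 0,"wz": 0,"gripper": 1}
    - {"dx": 0,"dy": 0,"dz": 0,"wx": 0,"wy": 0,"wz": 0,"gripper": 1}
    - {"dx": 0,"dy": 0,"dz": 0,"wx": 0,"wy": 0,"wz": 0,"gripper": 1}
    - {"dx": 0,"dy": 0,"dz": 0,"wx": 0,"wy": 0,"wz": 0,"gripper": 1}
    - {"dx": 0,"dy": 0,"dz": 0,"wx": 0,"wy": 0,"wz": 0,"gripper": 1}
    - {"dx": 0,"dy": 0,"dz": 0.001,"wx": 0,"wy": 0,"wz": 0,"gripper": 1}
    - {"dx": 0,"dy": 0,"dz": 0.002,"wx": 0,"wy": 0,"wz": 0,"gripper": 1}

```text
clock: 6.7
position: [550.2, 12.8, 34.9]
ee_rot: [0.706, 0.071, -0.701, 0.07]
contact_force: [3.4, 0.9, 0.4]
gripper_width: 6.7
```

Gripped (width about 7 mm). Now I'll pull along jig -x.

Request:
arm_command:
  rows:
    - {"dx": 0,"dy": 0,"dz": 0.006,"wx": 0,"wy": 0,"wz": 0,"gripper": 1}
    - {"dx": 0,"dy": 0,"dz": 0.012,"wx": 0,"wy": 0,"wz": 0,"gripper": 1}
    - {"dx": 0,"dy": 0,"dz": 0.02,"wx": 0,"wy": 0,"wz": 0,"gripper": 1}
    - {"dx": 0,"dy": 0,"dz": 0.03,"wx": 0,"wy": 0,"wz": 0,"gripper": 1}
    - {"dx": 0,"dy": 0,"dz": 0.04,"wx": 0,"wy": 0,"wz": 0,"gripper": 1}
    - {"dx": 0,"dy": 0,"dz": 0.05,"wx": 0,"wy": 0,"wz": 0,"gripper": 1}
    - {"dx": 0,"dy": 0,"dz": 0.06,"wx": 0,"wy": 0,"wz": 0,"gripper": 1}
    - {"dx": 0,"dy": 0,"dz": 0.07,"wx": 0,"wy": 0,"wz": 0,"gripper": 1}

```text
clock: 7.5
position: [480.1, -1.4, 34.2]
ee_rot: [0.706, 0.071, -0.701, 0.07]
contact_force: [0.8, -0.2, -0.5]
gripper_width: 7.2
```

```bash
python3 - <<'E'
from h import *
s=arm.read_state();print(s['clock'],s['position'].round(1),s['gripper_width'],s['contact_force'])
print(R.from_quat(s['ee_rot']).as_matrix().round(3))
D=cam('wrist');a=cv2.resize(D[0][120:480,160:520],(400,400))
S=cam('side');b=cv2.resize(S[0][140:260,240:360],(400,400),interpolation=cv2.INTER_CUBIC)
save(np.hstack([a,b]),'m5.png')
E
```

```text
7.5 [480.1  -1.4  34.2] 7.158831091189554 [ 0.79766046 -0.15694697 -0.50377051]
[[ 0.007  0.197 -0.98 ]
 [ 0.002 -0.98  -0.197]
 [-1.    -0.001 -0.007]]
```

View pics/m5.png

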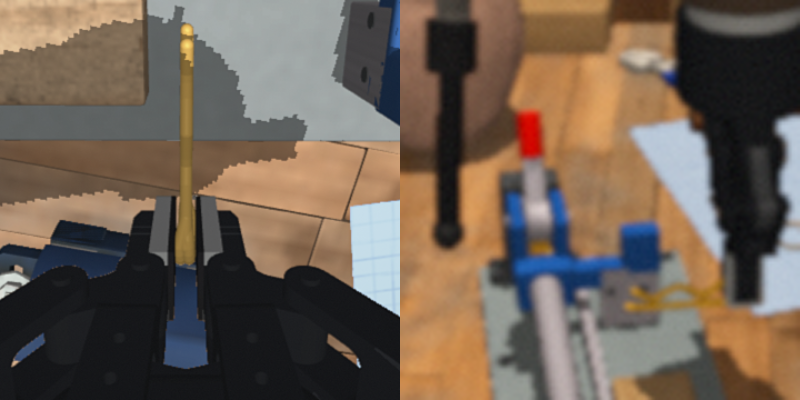

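```bash
python3 - <<'E'
from h import *
import pickle
D=pickle.load(open('d0.pkl','rb'))
c=np.array([488,292,75.]);th=np.linspace(0,2*np.pi,60)
from scipy.optimize import least_squares
out=[]
for n,box in [('scene',(245,305,345,405)),('side',(280,300,390,410))]:
    im=D[n][0].copy()
    b=im.astype(int);m=((b[...,0]-b[...,2])>25)&((b[...,0]-b[...,1])>18)
    circ=np.c_[c[0]+62*np.cos(th),c[1]+62*np.sin(th),75+0*th]
    cv2.polylines(im,[proj(circ,*D[n][1:]).round().astype(int)],True,(0,255,0),1)
    x0,y0,x1,y1=box;out.append(cv2.resize(im[y0:y1,x0:x1],(400,400)))
save(np.hstack(out),'bowl.png')
E
```

```text
(no output)
```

View pics/bowl.png

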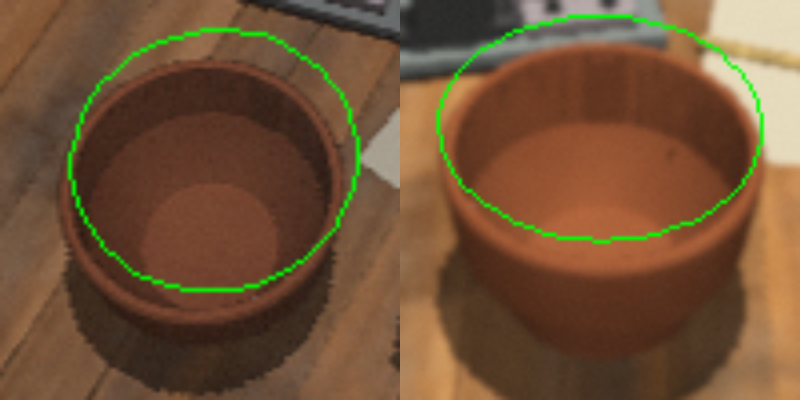

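```bash
python3 - <<'E'
from h import *
import pickle
from scipy.optimize import least_squares
D=pickle.load(open('d0.pkl','rb'))
th=np.linspace(0,2*np.pi,120)
ob={'scene':np.array([245+60/4,245+342/4,305+60/4,305+328/4]),'side':np.array([280+40/3.636,280+360/3.636,300+45/3.636,300+275/3.636])}
def f(p):
    r=[]
    for n in ob:
        q=proj(np.c_[p[0]+62*np.cos(th),p[1]+62*np.sin(th),p[2]+0*th],*D[n][1:])
        r+=list(np.array([q[:,0].min(),q[:,0].max(),q[:,1].min(),q[:,1].max()])-ob[n])
    return r
s=least_squares(f,[488,292,75]);print(s.x,np.round(s.fun,1))
s=least_squares(lambda p:f([*p,75]),[488,292]);print(s.x,np.round(s.fun,1))
E
```

```text
[486.68495393 305.28517558  69.30577021] [-0.8  0.4 -0.5 -1.1 -0.5  1.3  0.1  0.8]
[485.97095649 308.9622959 ] [-2.  -0.2 -0.3 -0.3 -0.4  2.2 -1.2 -0. ]
```

The clip is out and held level. The bowl centre fits at about (486, 307). I'll lift and carry the clip over.

Request:
arm_command:
  rows:
    - {"dx": -0.04,"dy": 0,"dz": 0.0,"wx": 0,"wy": 0,"wz": 0,"gripper": 1}
    - {"dx": -0.08,"dy": -0.01,"dz": -0.001,"wx": 0,"wy": 0,"wz": 0,"gripper": 1}
    - {"dx": -0.1,"dy": -0.05,"dz": -0.007,"wx": 0,"wy": 0,"wz": 0,"gripper": 1}
    - {"dx": -0.1,"dy": -0.095,"dz": -0.014,"wx": 0,"wy": 0,"wz": 0,"gripper": 1}
    - {"dx": -0.1,"dy": -0.14,"dz": -0.02,"wx": 0,"wy": 0,"wz": 0,"gripper": 1}
    - {"dx": -0.1,"dy": -0.185,"dz": -0.027,"wx": 0,"wy": 0,"wz": 0,"gripper": 1}
    - {"dx": -0.1,"dy": -0.23,"dz": -0.033,"wx": 0,"wy": 0,"wz": 0,"gripper": 1}
    - {"dx": -0.1,"dy": -0.27,"dz": -0.039,"wx": 0,"wy": 0,"wz": 0,"gripper": 1}

```text
clock: 8.4
position: [463.6, 272.9, 135.1]
ee_rot: [0.706, 0.071, -0.701, 0.07]
contact_force: [0.8, 0.6, 0.1]
gripper_width: 6.1
```

Request:
arm_command:
  rows:
    - {"dx": 0,"dy": -0.03,"dz": -0.004,"wx": 0,"wy": 0,"wz": 0,"gripper": 1}
    - {"dx": 0,"dy": -0.03,"dz": -0.004,"wx": 0,"wy": 0,"wz": 0,"gripper": 1}
    - {"dx": 0,"dy": -0.03,"dz": -0.004,"wx": 0,"wy": 0,"wz": 0,"gripper": 1}
    - {"dx": 0,"dy": -0.03,"dz": -0.004,"wx": 0,"wy": 0,"wz": 0,"gripper": 1}
    - {"dx": 0.02,"dy": -0.03,"dz": -0.004,"wx": 0,"wy": 0,"wz": 0,"gripper": 1}
    - {"dx": 0.04,"dy": -0.03,"dz": -0.004,"wx": 0,"wy": 0,"wz": 0,"gripper": 1}
    - {"dx": 0.05,"dy": -0.03,"dz": -0.004,"wx": 0,"wy": 0,"wz": 0,"gripper": 1}
    - {"dx": 0.05,"dy": -0.03,"dz": -0.004,"wx": 0,"wy": 0,"wz": 0,"gripper": 1}

```text
clock: 9.2
position: [461.3, 301.5, 83.9]
ee_rot: [0.705, 0.07, -0.702, 0.07]
contact_force: [0.6, 0.7, -0.5]
gripper_width: 6.4
```

```bash
python3 - <<'E'
from h import *
s=arm.read_state();print(s['clock'],s['position'].round(1),s['gripper_width'],s['contact_force'])
print(R.from_quat(s['ee_rot']).as_matrix().round(3))
D=cam('wrist');a=cv2.resize(D[0],(533,400))
S=cam('side');b=cv2.resize(S[0][230:420,270:390],(253,400),interpolation=cv2.INTER_CUBIC)
save(np.hstack([a,b]),'m6.png')
E
```

```text
9.2 [461.3 301.5  83.9] 6.368942322657756 [ 0.59583232  0.66998375 -0.45762093]
[[ 0.004  0.197 -0.98 ]
 [ 0.    -0.98  -0.197]
 [-1.     0.001 -0.004]]
```

View pics/m6.png

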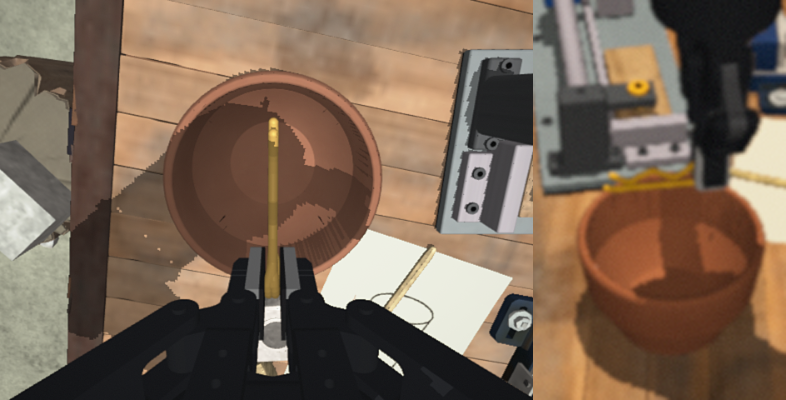

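```bash
python3 - <<'E'
from h import *
D=cam('wrist')
for z in (70,75): print(atz((272.5/.833,174/.833),z,*D[1:]), [atz((u/.833,v/.833),z,*D[1:]).round(0)[:2] for u,v in((163,175),(382,175),(272,72))])
E
```

```text
[494.45196636 310.65248982  70.        ] [array([481., 372.]), array([506., 249.]), array([548., 322.])]
[495.63240006 310.88509384  75.        ] [array([483., 371.]), array([507., 251.]), array([548., 322.])]
```

Request:
arm_command:
  rows:
    - {"dx": 0.015,"dy": -0.002,"dz": -0.005,"wx": 0,"wy": 0,"wz": 0,"gripper": 1}
    - {"dx": 0.03,"dy": -0.002,"dz": -0.005,"wx": 0,"wy": 0,"wz": 0,"gripper": 1}
    - {"dx": 0.042,"dy": -0.002,"dz": -0.005,"wx": 0,"wy": 0,"wz": 0,"gripper": 1}
    - {"dx": 0.042,"dy": -0.002,"dz": -0.005,"wx": 0,"wy": 0,"wz": 0,"gripper": 1}
    - {"dx": 0.042,"dy": -0.002,"dz": -0.005,"wx": 0,"wy": 0,"wz": 0,"gripper": 0.6}
    - {"dx": 0.042,"dy": -0.002,"dz": -0.005,"wx": 0,"wy": 0,"wz": 0,"gripper": 0.6}
    - {"dx": 0.042,"dy": -0.002,"dz": -0.005,"wx": 0,"wy": 0,"wz": 0,"gripper": 0.6}
    - {"dx": 0.042,"dy": -0.002,"dz": -0.005,"wx": 0,"wy": 0,"wz": 0,"gripper": 0.6}

```text
clock: 10.15
position: [467.7, 306.8, 44.8]
ee_rot: [0.707, 0.072, -0.7, 0.069]
contact_force: [-0.6, 0.2, -0.1]
gripper_width: 16.7
```

Request:
arm_command:
  rows:
    - {"dx": 0,"dy": 0,"dz": 0,"wx": 0,"wy": 0,"wz": 0,"gripper": 0.6}
    - {"dx": -0.02,"dy": 0,"dz": 0,"wx": 0,"wy": 0,"wz": 0,"gripper": 0.6}
    - {"dx": -0.05,"dy": 0,"dz": 0,"wx": 0,"wy": 0,"wz": 0,"gripper": 0.6}
    - {"dx": -0.09,"dy": 0,"dz": 0,"wx": 0,"wy": 0,"wz": 0,"gripper": 0.6}
    - {"dx": -0.1,"dy": 0,"dz": 0,"wx": 0,"wy": 0,"wz": 0,"gripper": 0.6}
    - {"dx": -0.1,"dy": 0,"dz": 0,"wx": 0,"wy": 0,"wz": 0,"gripper": 0.6}
    - {"dx": -0.1,"dy": 0,"dz": 0,"wx": 0,"wy": 0,"wz": 0,"gripper": 0.6}
    - {"dx": -0.1,"dy": 0,"dz": 0,"wx": 0,"wy": 0,"wz": 0,"gripper": 0.6}

```text
clock: 10.95
position: [465.9, 305.5, 143.1]
ee_rot: [0.706, 0.071, -0.701, 0.07]
contact_force: [0.2, 0.1, -0.3]
gripper_width: 17.2
```

```bash
python3 - <<'E'
from h import *
s=arm.read_state();print(s['clock'],s['position'].round(1),s['gripper_width'],s['contact_force'])
print(R.from_quat(s['ee_rot']).as_matrix().round(3))
D=cam('wrist');a=cv2.resize(D[0],(533,400))
S=cam('side');b=cv2.resize(S[0][230:420,270:390],(253,400),interpolation=cv2.INTER_CUBIC)
save(np.hstack([a,b]),'m7.png')
E
```

```text
10.95 [465.9 305.5 143.1] 17.24988683829676 [ 0.15072652  0.14296026 -0.27717082]
[[ 0.006  0.198 -0.98 ]
 [ 0.002 -0.98  -0.198]
 [-1.    -0.001 -0.007]]
```

View pics/m7.png

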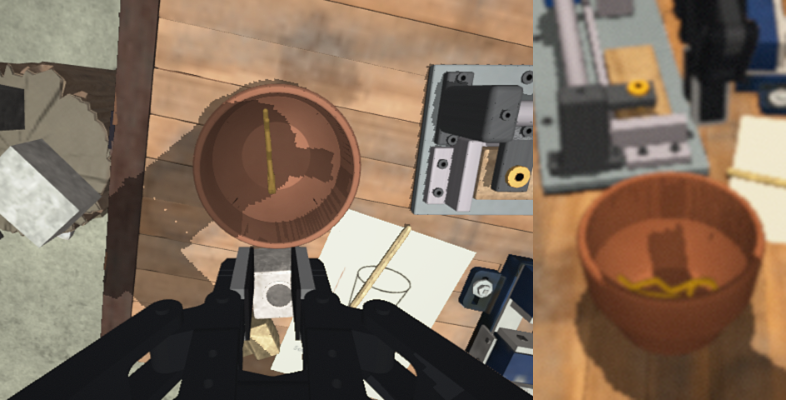

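The clip lies on the bowl floor (wrist view (268,150), side view (670,287)). Next I'll go over the stop tab at about (542, -63).

Request:
arm_command:
  rows:
    - {"dx": -0.02,"dy": 0.045,"dz": 0,"wx": 0,"wy": 0,"wz": 0,"gripper": 0.05}
    - {"dx": -0.02,"dy": 0.09,"dz": 0,"wx": 0,"wy": 0,"wz": 0,"gripper": 0.05}
    - {"dx": -0.02,"dy": 0.135,"dz": 0,"wx": 0,"wy": 0,"wz": 0,"gripper": 0.05}
    - {"dx": -0.02,"dy": 0.18,"dz": 0,"wx": 0,"wy": 0,"wz": 0,"gripper": 0.05}
    - {"dx": -0.02,"dy": 0.225,"dz": 0,"wx": 0,"wy": 0,"wz": 0,"gripper": 0.05}
    - {"dx": -0.02,"dy": 0.27,"dz": 0,"wx": 0,"wy": 0,"wz": 0,"gripper": 0.05}
    - {"dx": -0.02,"dy": 0.315,"dz": 0,"wx": 0,"wy": 0,"wz": 0,"gripper": 0.05}
    - {"dx": -0.02,"dy": 0.36,"dz": 0,"wx": 0,"wy": 0,"wz": 0,"gripper": 0.05}

```text
clock: 11.85
position: [537.1, -49.1, 162.0]
ee_rot: [0.706, 0.071, -0.702, 0.07]
contact_force: [0.5, 1.0, 0.7]
gripper_width: 40.8
```

Request:
arm_command:
  rows:
    - {"dx": 0,"dy": 0.02,"dz": 0,"wx": 0,"wy": 0,"wz": 0,"gripper": 0.05}
    - {"dx": 0,"dy": 0.02,"dz": 0,"wx": 0,"wy": 0,"wz": 0,"gripper": 0.05}
    - {"dx": 0.01,"dy": 0.02,"dz": 0,"wx": 0,"wy": 0,"wz": 0,"gripper": 0.05}
    - {"dx": 0.03,"dy": 0.02,"dz": 0,"wx": 0,"wy": 0,"wz": 0,"gripper": 0.05}
    - {"dx": 0.04,"dy": 0.02,"dz": 0,"wx": 0,"wy": 0,"wz": 0,"gripper": 0.05}
    - {"dx": 0.04,"dy": 0.02,"dz": 0,"wx": 0,"wy": 0,"wz": 0,"gripper": 0.05}
    - {"dx": 0.04,"dy": 0.02,"dz": 0,"wx": 0,"wy": 0,"wz": 0,"gripper": 0.05}
    - {"dx": 0.04,"dy": 0.02,"dz": 0,"wx": 0,"wy": 0,"wz": 0,"gripper": 0.05}

```text
clock: 12.65
position: [541.9, -68.1, 122.7]
ee_rot: [0.706, 0.071, -0.701, 0.07]
contact_force: [0.2, 0.4, 0.7]
gripper_width: 40.4
```

```bash
python3 - <<'E'
from h import *
import pickle
s=arm.read_state();print(s['clock'],s['position'].round(1),s['gripper_width'],s['contact_force'])
M=R.from_quat(s['ee_rot']).as_matrix();print(M.round(3))
D=cam('wrist');pickle.dump(D,open('w8.pkl','wb'));im=D[0].copy()
q=proj([[541.7,-62.9,78],s['position'],s['position']+M@[-32,0,0]],*D[1:]);print(q.round(0))
save(im,'w8.png')
S=cam('side');save(cv2.resize(S[0][120:260,240:380],(600,600),interpolation=cv2.INTER_CUBIC),'si8.png')
E
```

```text
12.65 [541.9 -68.1 122.7] 40.42282759720034 [0.22416002 0.41869538 0.70990754]
[[ 0.007  0.199 -0.98 ]
 [ 0.002 -0.98  -0.199]
 [-1.    -0.001 -0.007]]
[[320. 252.]
 [330. 286.]
 [330. 320.]]
```

View pics/w8.png

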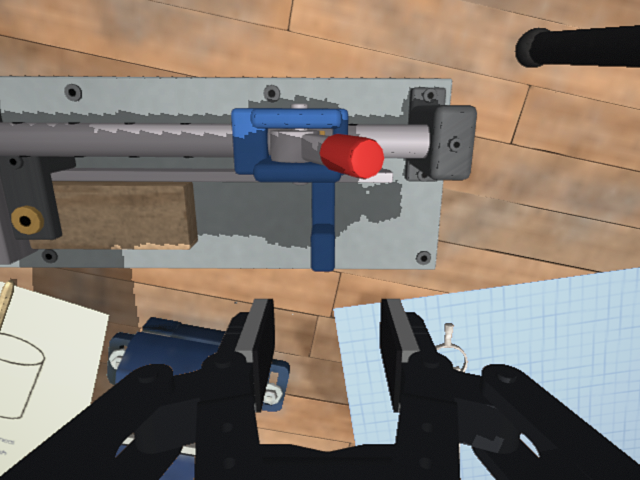

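View pics/si8.png

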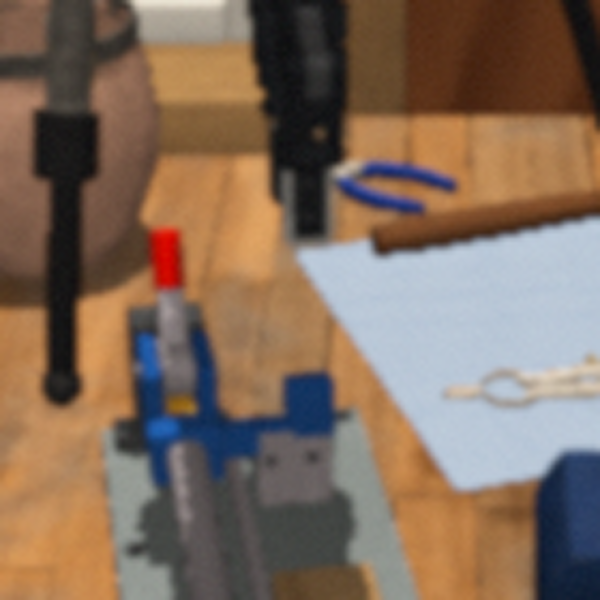

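The tab top shows at (322,248), within 4 px of the prediction. I'll lower over it, then check.

Request:
arm_command:
  rows:
    - {"dx": 0.02,"dy": -0.004,"dz": -0.002,"wx": 0,"wy": 0,"wz": 0,"gripper": 0.05}
    - {"dx": 0.04,"dy": -0.004,"dz": -0.002,"wx": 0,"wy": 0,"wz": 0,"gripper": 0.05}
    - {"dx": 0.06,"dy": -0.004,"dz": -0.002,"wx": 0,"wy": 0,"wz": 0,"gripper": 0.05}
    - {"dx": 0.075,"dy": -0.004,"dz": -0.002,"wx": 0,"wy": 0,"wz": 0,"gripper": 0.05}
    - {"dx": 0.085,"dy": -0.004,"dz": -0.002,"wx": 0,"wy": 0,"wz": 0,"gripper": 0.05}
    - {"dx": 0.095,"dy": -0.004,"dz": -0.002,"wx": 0,"wy": 0,"wz": 0,"gripper": 0.05}
    - {"dx": 0.095,"dy": -0.004,"dz": -0.002,"wx": 0,"wy": 0,"wz": 0,"gripper": 0.05}
    - {"dx": 0.095,"dy": -0.004,"dz": -0.002,"wx": 0,"wy": 0,"wz": 0,"gripper": 0.05}

```text
clock: 13.55
position: [544.1, -63.8, 28.2]
ee_rot: [0.706, 0.071, -0.701, 0.07]
contact_force: [-0.1, -0.0, 0.5]
gripper_width: 40.6
```

```bash
python3 - <<'E'
from h import *
s=arm.read_state();print(s['clock'],s['position'].round(1),s['gripper_width'],s['contact_force'])
D=cam('wrist');a=cv2.resize(D[0],(533,400))
S=cam('side');b=cv2.resize(S[0][140:260,270:350],(266,400),interpolation=cv2.INTER_CUBIC)
save(np.hstack([a,b]),'m9.png')
E
```

```text
13.55 [544.1 -63.8  28.2] 40.58330107988438 [-0.07760112 -0.0114179   0.4850206 ]
```

View pics/m9.png

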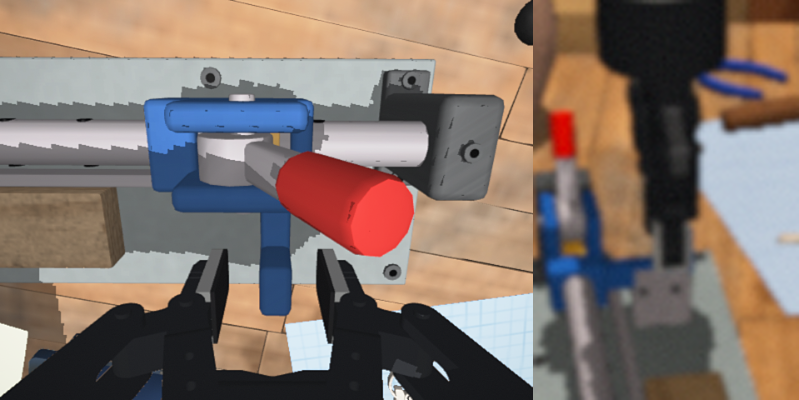

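The fingers straddle the tab. Closing, then sliding along the bar (tool -y).

Request:
arm_command:
  rows:
    - {"dx": 0,"dy": 0,"dz": 0,"wx": 0,"wy": 0,"wz": 0,"gripper": 1}
    - {"dx": 0,"dy": 0,"dz": 0,"wx": 0,"wy": 0,"wz": 0,"gripper": 1}
    - {"dx": 0,"dy": 0,"dz": 0,"wx": 0,"wy": 0,"wz": 0,"gripper": 1}
    - {"dx": 0,"dy": 0,"dz": 0,"wx": 0,"wy": 0,"wz": 0,"gripper": 1}
    - {"dx": 0,"dy": 0,"dz": 0,"wx": 0,"wy": 0,"wz": 0,"gripper": 1}
    - {"dx": 0,"dy": 0,"dz": 0,"wx": 0,"wy": 0,"wz": 0,"gripper": 1}
    - {"dx": 0,"dy": -0.004,"dz": 0,"wx": 0,"wy": 0,"wz": 0,"gripper": 1}
    - {"dx": 0,"dy": -0.01,"dz": 0,"wx": 0,"wy": 0,"wz": 0,"gripper": 1}

```text
clock: 14.45
position: [543.0, -54.4, 29.5]
ee_rot: [0.707, 0.071, -0.7, 0.07]
contact_force: [-0.9, -0.7, 5.4]
gripper_width: 12.3
```

Request:
arm_command:
  rows:
    - {"dx": 0,"dy": -0.01,"dz": 0,"wx": 0,"wy": 0,"wz": 0,"gripper": 1}
    - {"dx": 0,"dy": -0.02,"dz": 0,"wx": 0,"wy": 0,"wz": 0,"gripper": 1}
    - {"dx": 0,"dy": -0.03,"dz": 0,"wx": 0,"wy": 0,"wz": 0,"gripper": 1}
    - {"dx": 0,"dy": -0.04,"dz": 0,"wx": 0,"wy": 0,"wz": 0,"gripper": 1}
    - {"dx": 0,"dy": -0.05,"dz": 0,"wx": 0,"wy": 0,"wz": 0,"gripper": 1}
    - {"dx": 0,"dy": -0.06,"dz": 0,"wx": 0,"wy": 0,"wz": 0,"gripper": 1}
    - {"dx": 0,"dy": -0.067,"dz": 0,"wx": 0,"wy": 0,"wz": 0,"gripper": 1}
    - {"dx": 0,"dy": -0.07,"dz": 0,"wx": 0,"wy": 0,"wz": 0,"gripper": 1}

```text
clock: 15.25
position: [529.3, 15.2, 29.5]
ee_rot: [0.707, 0.071, -0.7, 0.07]
contact_force: [1.4, -1.4, 1.4]
gripper_width: 12.5
```

```bash
python3 - <<'E'
from h import *
s=arm.read_state();print(s['clock'],s['position'].round(1),s['gripper_width'],s['contact_force'])
print(R.from_quat(s['ee_rot']).as_matrix().round(3))
D=cam('wrist');a=cv2.resize(D[0],(533,400))
S=cam('side');b=cv2.resize(S[0][190:310,270:350],(266,400),interpolation=cv2.INTER_CUBIC)
save(np.hstack([a,b]),'m10.png')
E
```

```text
15.25 [529.3  15.2  29.5] 12.524952741209255 [ 1.42559113 -1.43320878  1.37598469]
[[ 0.011  0.2   -0.98 ]
 [ 0.002 -0.98  -0.2  ]
 [-1.    -0.    -0.011]]
```

View pics/m10.png

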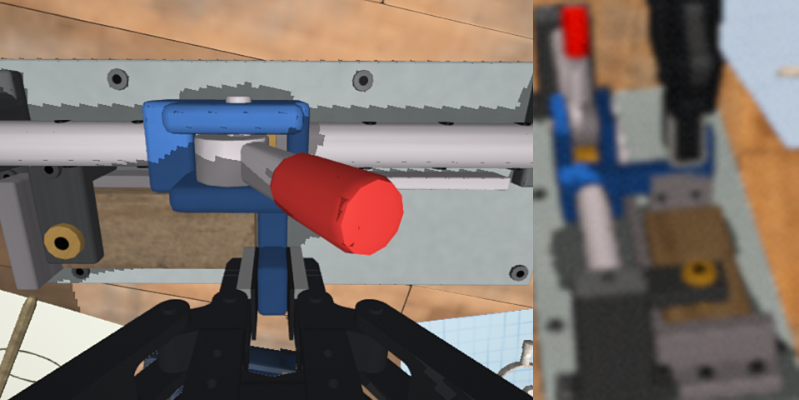

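The stop has moved about 80 mm. The last 14 mm go slowly.

Request:
arm_command:
  rows:
    - {"dx": 0,"dy": -0.002,"dz": 0,"wx": 0,"wy": 0,"wz": 0,"gripper": 1}
    - {"dx": 0,"dy": -0.004,"dz": 0,"wx": 0,"wy": 0,"wz": 0,"gripper": 1}
    - {"dx": 0,"dy": -0.006,"dz": 0,"wx": 0,"wy": 0,"wz": 0,"gripper": 1}
    - {"dx": 0,"dy": -0.008,"dz": 0,"wx": 0,"wy": 0,"wz": 0,"gripper": 1}
    - {"dx": 0,"dy": -0.01,"dz": 0,"wx": 0,"wy": 0,"wz": 0,"gripper": 1}
    - {"dx": 0,"dy": -0.011,"dz": 0,"wx": 0,"wy": 0,"wz": 0,"gripper": 1}
    - {"dx": 0,"dy": -0.012,"dz": 0,"wx": 0,"wy": 0,"wz": 0,"gripper": 1}
    - {"dx": 0,"dy": -0.013,"dz": 0,"wx": 0,"wy": 0,"wz": 0,"gripper": 1}

```text
clock: 16.15
position: [527.2, 25.7, 29.6]
ee_rot: [0.707, 0.071, -0.7, 0.072]
contact_force: [8.0, -16.7, -2.6]
gripper_width: 12.4
```

Request:
arm_command:
  rows:
    - {"dx": 0,"dy": 0,"dz": 0,"wx": 0,"wy": 0,"wz": 0,"gripper": 1}
    - {"dx": 0,"dy": -0.001,"dz": 0,"wx": 0,"wy": 0,"wz": 0,"gripper": 1}
    - {"dx": 0,"dy": -0.001,"dz": 0,"wx": 0,"wy": 0,"wz": 0,"gripper": 1}
    - {"dx": 0,"dy": -0.002,"dz": 0,"wx": 0,"wy": 0,"wz": 0,"gripper": 1}
    - {"dx": 0,"dy": -0.002,"dz": 0,"wx": 0,"wy": 0,"wz": 0,"gripper": 1}
    - {"dx": 0,"dy": -0.003,"dz": 0,"wx": 0,"wy": 0,"wz": 0,"gripper": 1}
    - {"dx": 0,"dy": -0.003,"dz": 0,"wx": 0,"wy": 0,"wz": 0,"gripper": 1}
    - {"dx": 0,"dy": -0.003,"dz": 0,"wx": 0,"wy": 0,"wz": 0,"gripper": 1}

```text
clock: 16.95
position: [527.2, 25.5, 29.6]
ee_rot: [0.707, 0.069, -0.7, 0.073]
contact_force: [8.3, -16.6, -2.7]
gripper_width: 12.6
```

It stopped with 17 N of resistance at roughly 91–92 mm. I'll check in the pictures whether the block is home.

```bash
python3 - <<'E'
from h import *
import pickle
s=arm.read_state();print(s['clock'],s['position'].round(1),s['joints'].round(3),s['contact_force'],s['wrist_torque'])
print(R.from_quat(s['ee_rot']).as_matrix().round(3))
D=cam('wrist');save(D[0],'w11.png');pickle.dump(D,open('w11.pkl','wb'))
S=cam('side');save(cv2.resize(S[0][200:320,260:360],(500,600),interpolation=cv2.INTER_CUBIC),'si11.png')
S=cam('scene');save(cv2.resize(S[0][180:320,270:390],(514,600),interpolation=cv2.INTER_CUBIC),'sc11.png')
E
```

```text
16.95 [527.2  25.5  29.6] [ 0.361  0.409 -0.457  0.012 -0.697  1.402] [  8.32902591 -16.55218527  -2.6875147 ] [-4.64439028 -2.18873492 -0.0961607 ]
[[ 0.011  0.2   -0.98 ]
 [-0.004 -0.98  -0.2  ]
 [-1.     0.006 -0.01 ]]
```

View pics/w11.png

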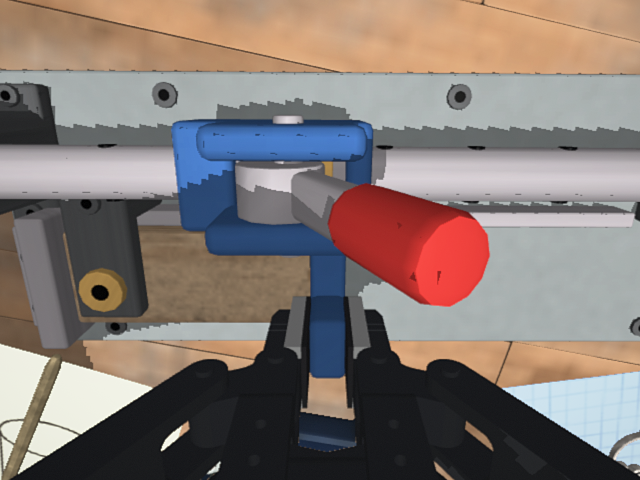

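View pics/si11.png

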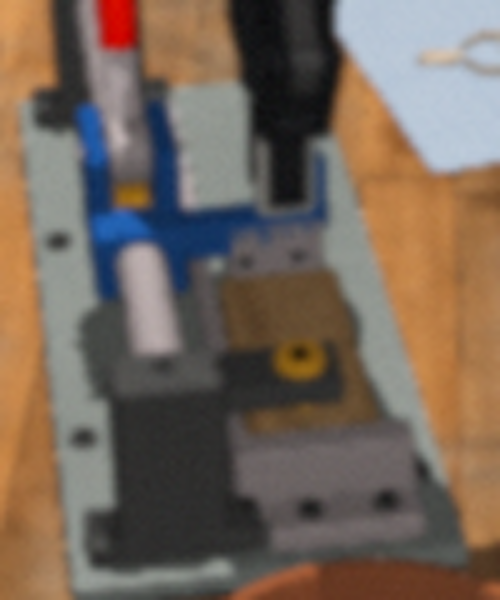

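View pics/sc11.png

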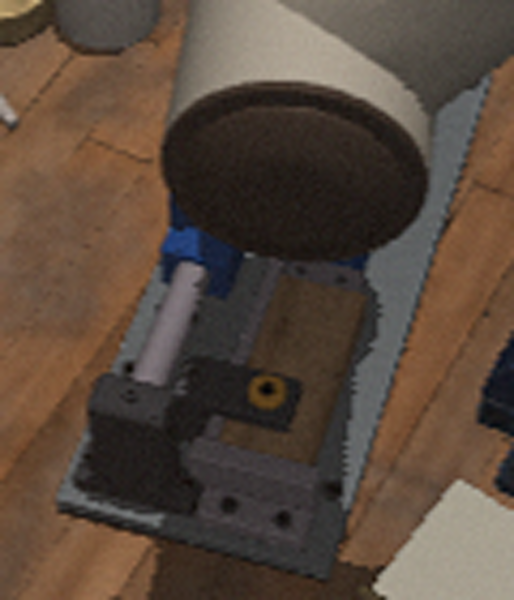

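```bash
python3 - <<'E'
from h import *
import pickle
a=np.deg2rad(11.3);yj=np.array([-np.sin(a),np.cos(a)])
W1=pickle.load(open('w1.pkl','rb'));W8=pickle.load(open('w8.pkl','rb'));W11=pickle.load(open('w11.pkl','rb'))
for n,W,u in [('w1',W1,(421,66)),('w8',W8,(300.5,106)),('w11',W11,(288,119))]:
    p=atz(u,94,*W[1:]);print(n,p.round(1),'y',(p[:2]-[587.3,20])@yj)
for n,W,u in [('w1',W1,(177,150)),]: pass
out=[cv2.resize(W8[0][90:130,270:330],(400,267),interpolation=cv2.INTER_CUBIC),cv2.resize(W11[0][100:140,260:320],(400,267),interpolation=cv2.INTER_CUBIC)]
save(np.hstack(out),'pin.png')
E
```

```text
w1 [617.6 -38.5  94. ] y -63.326463073430475
w8 [617.2 -38.8  94. ] y -63.49467260719282
w11 [599.2  52.3  94. ] y 29.288818323047625
```

View pics/pin.png

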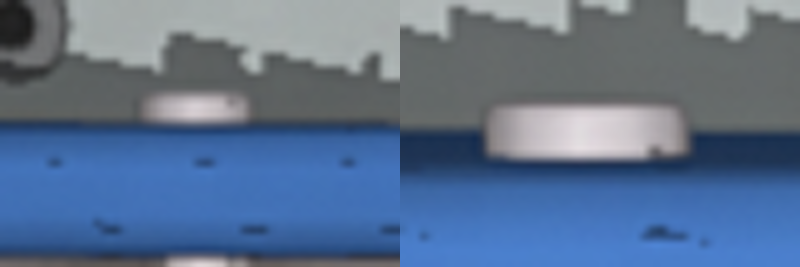

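The picture shows the block against both the plate and the stop, and the pin displacement reads about 92 ± 1 mm. I'll press a little firmer, then look closely.

Request:
arm_command:
  rows:
    - {"dx": 0,"dy": -0.003,"dz": 0,"wx": 0,"wy": 0,"wz": 0,"gripper": 1}
    - {"dx": 0,"dy": -0.005,"dz": 0,"wx": 0,"wy": 0,"wz": 0,"gripper": 1}
    - {"dx": 0,"dy": -0.007,"dz": 0,"wx": 0,"wy": 0,"wz": 0,"gripper": 1}
    - {"dx": 0,"dy": -0.007,"dz": 0,"wx": 0,"wy": 0,"wz": 0,"gripper": 1}
    - {"dx": 0,"dy": -0.007,"dz": 0,"wx": 0,"wy": 0,"wz": 0,"gripper": 1}
    - {"dx": 0,"dy": -0.007,"dz": 0,"wx": 0,"wy": 0,"wz": 0,"gripper": 1}
    - {"dx": 0,"dy": -0.007,"dz": 0,"wx": 0,"wy": 0,"wz": 0,"gripper": 1}
    - {"dx": 0,"dy": -0.007,"dz": 0,"wx": 0,"wy": 0,"wz": 0,"gripper": 1}

```text
clock: 17.9
position: [527.1, 25.6, 29.6]
ee_rot: [0.707, 0.066, -0.7, 0.076]
contact_force: [14.2, -35.7, -5.0]
gripper_width: 12.4
```

It holds rigidly at 38 N with no motion, so the block is home. I'll relax, release and rise.

Request:
arm_command:
  rows:
    - {"dx": 0,"dy": -0.001,"dz": 0,"wx": 0,"wy": 0,"wz": 0,"gripper": 1}
    - {"dx": 0,"dy": -0.001,"dz": 0,"wx": 0,"wy": 0,"wz": 0,"gripper": 1}
    - {"dx": 0,"dy": -0.001,"dz": 0,"wx": 0,"wy": 0,"wz": 0,"gripper": 0.1}
    - {"dx": 0,"dy": -0.001,"dz": 0,"wx": 0,"wy": 0,"wz": 0,"gripper": 0.1}
    - {"dx": 0,"dy": -0.001,"dz": 0,"wx": 0,"wy": 0,"wz": 0,"gripper": 0.1}
    - {"dx": 0,"dy": -0.001,"dz": 0,"wx": 0,"wy": 0,"wz": 0,"gripper": 0.1}
    - {"dx": -0.02,"dy": -0.001,"dz": 0,"wx": 0,"wy": 0,"wz": 0,"gripper": 0.1}
    - {"dx": -0.05,"dy": -0.001,"dz": 0.01,"wx": 0,"wy": 0,"wz": 0,"gripper": 0.1}

```text
clock: 18.7
position: [515.8, 25.4, 78.4]
ee_rot: [0.705, 0.066, -0.702, 0.076]
contact_force: [0.8, -0.3, 0.0]
gripper_width: 38.8
```

Request:
arm_command:
  rows:
    - {"dx": -0.04,"dy": 0,"dz": 0,"wx": 0,"wy": 0,"wz": 0,"gripper": 1}
    - {"dx": -0.08,"dy": 0,"dz": 0,"wx": 0,"wy": 0,"wz": 0,"gripper": 1}
    - {"dx": -0.12,"dy": 0,"dz": 0,"wx": 0,"wy": 0,"wz": 0,"gripper": 1}
    - {"dx": -0.12,"dy": 0.01,"dz": 0,"wx": 0,"wy": 0,"wz": 0,"gripper": 1}
    - {"dx": -0.12,"dy": 0.01,"dz": 0,"wx": 0,"wy": 0,"wz": 0,"gripper": 1}
    - {"dx": -0.12,"dy": 0.01,"dz": 0,"wx": 0,"wy": 0,"wz": 0,"gripper": 1}
    - {"dx": -0.12,"dy": 0.01,"dz": 0,"wx": 0,"wy": 0,"wz": 0,"gripper": 1}
    - {"dx": -0.12,"dy": 0.01,"dz": 0,"wx": 0,"wy": 0,"wz": 0,"gripper": 1}

```text
clock: 19.5
position: [516.4, 17.3, 197.4]
ee_rot: [0.704, 0.066, -0.702, 0.077]
contact_force: [0.4, 0.3, -0.3]
gripper_width: -0.1
```

```bash
python3 - <<'E'
from h import *
import pickle
s=arm.read_state();print(s['clock'],s['position'].round(1),s['gripper_width'],s['contact_force'])
print(R.from_quat(s['ee_rot']).as_matrix().round(3))
D=cam('wrist');save(D[0],'w12.png');pickle.dump(D,open('w12.pkl','wb'))
S=cam('side');save(cv2.resize(S[0][170:320,250:370],(480,600),interpolation=cv2.INTER_CUBIC),'si12.png');pickle.dump(S,open('s12.pkl','wb'))
E
```

```text
19.5 [516.4  17.3 197.4] -0.07559188034558965 [ 0.42039598  0.3216101  -0.32937821]
[[ 0.004  0.201 -0.98 ]
 [-0.014 -0.979 -0.201]
 [-1.     0.015 -0.001]]
```

View pics/w12.png

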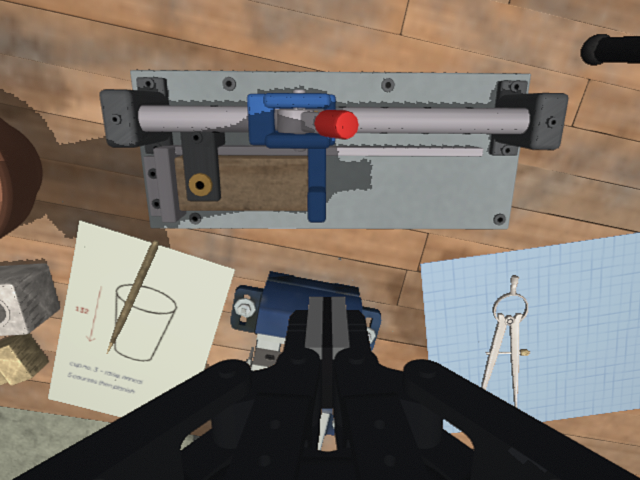

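View pics/si12.png

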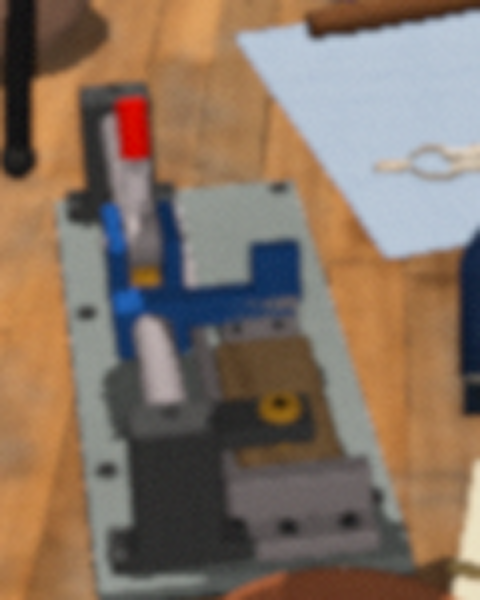

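Block and stop are snug against the plate. Next I need the lever's numbers.

```bash
python3 - <<'E'
from h import *
import pickle
a=np.deg2rad(11.3);yj=np.array([-np.sin(a),np.cos(a)]);xj=np.array([np.cos(a),np.sin(a)]);o=np.array([587.3,20])
W=pickle.load(open('w12.pkl','rb'))
def j(u,z):
    p=atz(u,z,*W[1:])[:2];print(u,z,p.round(1),'jig',((p-o)@xj).round(1),((p-o)@yj).round(1))
j((200,119),68);j((450,119.5),68);j((299,89),94);j((343,125),141);j((342,123),147);j((290,121),94)
for t in [(o+yj*(-36))]: print(t)
s=arm.read_state();M=R.from_quat(s['ee_rot']).as_matrix()
piv=o+yj*29.3
for yr in (-65,): 
    t=np.array([*(piv+yj*yr),93]);print(t,M.T@(t-s['position']))
E
```

```text
(200, 119) 68 [567.5 118.9] jig -0.1 100.9
(450, 119.5) 68 [602.9 -55.5] jig 0.5 -77.0
(299, 89) 94 [600.7  52.5] jig 19.5 29.2
(343, 125) 141 [586.2  23.1] jig -0.4 3.3
(342, 123) 147 [587.3  24.2] jig 0.9 4.1
(290, 121) 94 [580.2  54.6] jig -0.2 35.4
[594.35406119 -15.30212771]
[594.29527735 -15.00794331  93.        ] [105.62264337  45.70411518 -69.25939548]
```

Request:
arm_command:
  rows:
    - {"dx": 0,"dy": 0.03,"dz": -0.04,"wx": 0,"wy": 0,"wz": 0,"gripper": 1}
    - {"dx": 0,"dy": 0.046,"dz": -0.069,"wx": 0,"wy": 0,"wz": 0,"gripper": 1}
    - {"dx": 0.02,"dy": 0.046,"dz": -0.069,"wx": 0,"wy": 0,"wz": 0,"gripper": 1}
    - {"dx": 0.05,"dy": 0.046,"dz": -0.069,"wx": 0,"wy": 0,"wz": 0,"gripper": 1}
    - {"dx": 0.08,"dy": 0.046,"dz": -0.069,"wx": 0,"wy": 0,"wz": 0,"gripper": 1}
    - {"dx": 0.1,"dy": 0.046,"dz": -0.069,"wx": 0,"wy": 0,"wz": 0,"gripper": 1}
    - {"dx": 0.104,"dy": 0.046,"dz": -0.069,"wx": 0,"wy": 0,"wz": 0,"gripper": 1}
    - {"dx": 0.104,"dy": 0.046,"dz": -0.069,"wx": 0,"wy": 0,"wz": 0,"gripper": 1}

```text
clock: 20.4
position: [594.0, -15.4, 94.1]
ee_rot: [0.704, 0.066, -0.703, 0.077]
contact_force: [-0.5, -0.1, 0.2]
gripper_width: -0.1
```

```bash
python3 - <<'E'
from h import *
s=arm.read_state();print(s['clock'],s['position'].round(1),s['gripper_width'],s['contact_force'])
print(R.from_quat(s['ee_rot']).as_matrix().round(3))
D=cam('wrist');a=cv2.resize(D[0],(533,400))
S=cam('side');b=cv2.resize(S[0][150:270,250:330],(266,400),interpolation=cv2.INTER_CUBIC)
save(np.hstack([a,b]),'m13.png')
E
```

```text
20.4 [594.  -15.4  94.1] -0.06872639470499611 [-0.48966433 -0.06710227  0.22673478]
[[ 0.004  0.201 -0.979]
 [-0.015 -0.979 -0.201]
 [-1.     0.015 -0.001]]
```

View pics/m13.png

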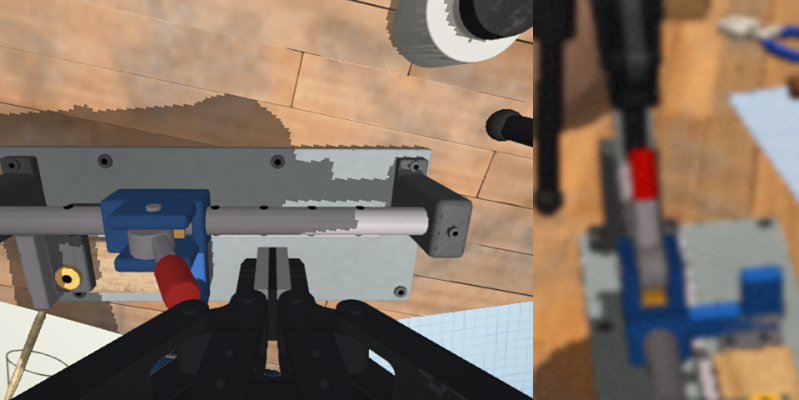

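The finger stands behind the lever, in line with it. I'll push it over along +y.

Request:
arm_command:
  rows:
    - {"dx": 0,"dy": -0.012,"dz": 0,"wx": 0,"wy": 0,"wz": 0,"gripper": 1}
    - {"dx": 0,"dy": -0.024,"dz": 0,"wx": 0,"wy": 0,"wz": 0,"gripper": 1}
    - {"dx": 0,"dy": -0.036,"dz": 0,"wx": 0,"wy": 0,"wz": 0,"gripper": 1}
    - {"dx": 0,"dy": -0.046,"dz": 0,"wx": 0,"wy": 0,"wz": 0,"gripper": 1}
    - {"dx": 0,"dy": -0.056,"dz": 0,"wx": 0,"wy": 0,"wz": 0,"gripper": 1}
    - {"dx": 0,"dy": -0.066,"dz": 0,"wx": 0,"wy": 0,"wz": 0,"gripper": 1}
    - {"dx": 0,"dy": -0.076,"dz": 0,"wx": 0,"wy": 0,"wz": 0,"gripper": 1}
    - {"dx": 0,"dy": -0.083,"dz": 0,"wx": 0,"wy": 0,"wz": 0,"gripper": 1}

```text
clock: 21.3
position: [577.8, 65.3, 94.6]
ee_rot: [0.705, 0.066, -0.702, 0.078]
contact_force: [1.7, -6.9, 1.9]
gripper_width: 0.0
```

```bash
python3 - <<'E'
from h import *
s=arm.read_state();print(s['clock'],s['position'].round(1),s['gripper_width'],s['contact_force'])
print(R.from_quat(s['ee_rot']).as_matrix().round(3))
D=cam('wrist');a=cv2.resize(D[0],(533,400))
S=cam('side');b=cv2.resize(S[0][170:290,250:330],(266,400),interpolation=cv2.INTER_CUBIC)
save(np.hstack([a,b]),'m14.png')
E
```

```text
21.3 [577.8  65.3  94.6] 0.04519867287648941 [ 1.71306492 -6.85709886  1.91722476]
[[ 0.006  0.202 -0.979]
 [-0.017 -0.979 -0.202]
 [-1.     0.018 -0.002]]
```

View pics/m14.png

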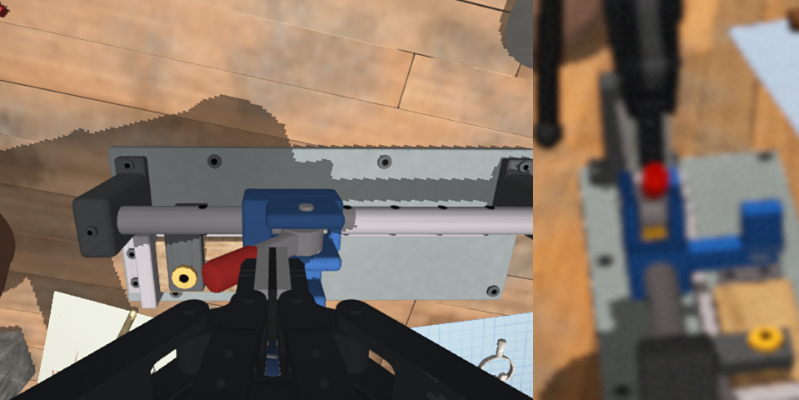

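The lever leans forward with 7 N at the tip. I'll continue along the arc and down.

Request:
arm_command:
  rows:
    - {"dx": 0.001,"dy": -0.006,"dz": 0,"wx": 0,"wy": 0,"wz": 0,"gripper": 1}
    - {"dx": 0.003,"dy": -0.012,"dz": 0,"wx": 0,"wy": 0,"wz": 0,"gripper": 1}
    - {"dx": 0.007,"dy": -0.019,"dz": 0,"wx": 0,"wy": 0,"wz": 0,"gripper": 1}
    - {"dx": 0.011,"dy": -0.023,"dz": 0,"wx": 0,"wy": 0,"wz": 0,"gripper": 1}
    - {"dx": 0.016,"dy": -0.027,"dz": 0,"wx": 0,"wy": 0,"wz": 0,"gripper": 1}
    - {"dx": 0.02,"dy": -0.029,"dz": 0,"wx": 0,"wy": 0,"wz": 0,"gripper": 1}
    - {"dx": 0.023,"dy": -0.031,"dz": 0,"wx": 0,"wy": 0,"wz": 0,"gripper": 1}
    - {"dx": 0.025,"dy": -0.032,"dz": 0,"wx": 0,"wy": 0,"wz": 0,"gripper": 1}

```text
clock: 22.2
position: [571.5, 97.1, 69.5]
ee_rot: [0.705, 0.066, -0.702, 0.078]
contact_force: [-1.7, -3.4, 10.0]
gripper_width: -0.1
```

```bash
python3 - <<'E'
from h import *
s=arm.read_state();print(s['clock'],s['position'].round(1),s['gripper_width'],s['contact_force'])
D=cam('wrist');a=cv2.resize(D[0],(533,400))
S=cam('side');b=cv2.resize(S[0][170:290,250:330],(266,400),interpolation=cv2.INTER_CUBIC)
save(np.hstack([a,b]),'m15.png')
E
```

```text
22.2 [571.5  97.1  69.5] -0.1332990464414854 [-1.68994387 -3.42478196  9.98488096]
```

View pics/m15.png

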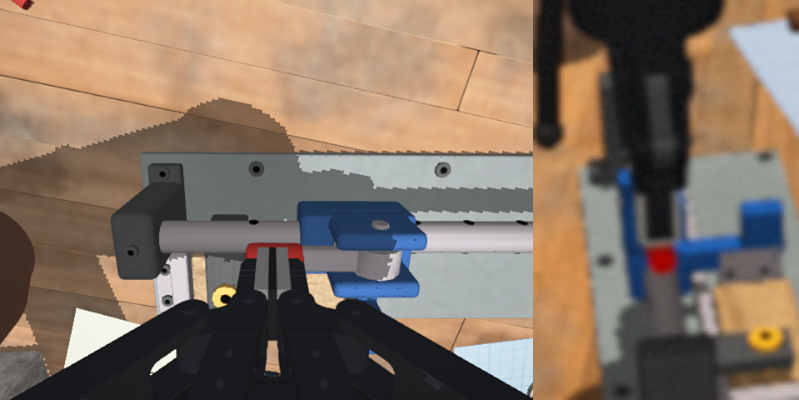

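Nearly flat with 10 N. I'll press down to its end.

Request:
arm_command:
  rows:
    - {"dx": 0.002,"dy": 0,"dz": 0,"wx": 0,"wy": 0,"wz": 0,"gripper": 1}
    - {"dx": 0.004,"dy": 0,"dz": 0,"wx": 0,"wy": 0,"wz": 0,"gripper": 1}
    - {"dx": 0.005,"dy": 0,"dz": 0,"wx": 0,"wy": 0,"wz": 0,"gripper": 1}
    - {"dx": 0.006,"dy": 0,"dz": 0,"wx": 0,"wy": 0,"wz": 0,"gripper": 1}
    - {"dx": 0.006,"dy": 0,"dz": 0,"wx": 0,"wy": 0,"wz": 0,"gripper": 1}
    - {"dx": 0.006,"dy": 0,"dz": 0,"wx": 0,"wy": 0,"wz": 0,"gripper": 1}
    - {"dx": 0.006,"dy": 0,"dz": 0,"wx": 0,"wy": 0,"wz": 0,"gripper": 1}
    - {"dx": 0.006,"dy": 0,"dz": 0,"wx": 0,"wy": 0,"wz": 0,"gripper": 1}

```text
clock: 23.1
position: [572.1, 97.1, 68.5]
ee_rot: [0.706, 0.067, -0.701, 0.079]
contact_force: [-7.9, -1.3, 24.6]
gripper_width: 0.1
```

It's on a hard stop: 1 mm of motion at 25 N. I'll back off upward and check everything.

Request:
arm_command:
  rows:
    - {"dx": -0.01,"dy": 0,"dz": 0,"wx": 0,"wy": 0,"wz": 0,"gripper": 1}
    - {"dx": -0.04,"dy": 0,"dz": 0,"wx": 0,"wy": 0,"wz": 0,"gripper": 1}
    - {"dx": -0.08,"dy": 0,"dz": 0,"wx": 0,"wy": 0,"wz": 0,"gripper": 1}
    - {"dx": -0.12,"dy": 0.01,"dz": 0.03,"wx": 0,"wy": 0,"wz": 0,"gripper": 1}
    - {"dx": -0.14,"dy": 0.02,"dz": 0.07,"wx": 0,"wy": 0,"wz": 0,"gripper": 1}
    - {"dx": -0.14,"dy": 0.02,"dz": 0.08,"wx": 0,"wy": 0,"wz": 0,"gripper": 1}
    - {"dx": -0.14,"dy": 0.02,"dz": 0.08,"wx": 0,"wy": 0,"wz": 0,"gripper": 1}
    - {"dx": -0.14,"dy": 0.02,"dz": 0.08,"wx": 0,"wy": 0,"wz": 0,"gripper": 1}

```text
clock: 23.9
position: [496.8, 63.9, 207.6]
ee_rot: [0.705, 0.067, -0.701, 0.079]
contact_force: [-0.4, 0.1, 0.3]
gripper_width: -0.1
```

```bash
python3 - <<'E'
from h import *
import pickle
s=arm.read_state();print(s['clock'],s['position'].round(1),s['gripper_width'],s['contact_force'])
D=cam('wrist');save(D[0],'w16.png');pickle.dump(D,open('w16.pkl','wb'))
S=cam('side');save(cv2.resize(S[0][170:410,250:400],(500,600*4//3*0+600),interpolation=cv2.INTER_CUBIC),'si16.png')
E
```

```text
23.9 [496.8  63.9 207.6] -0.07827097865469723 [-0.39015677  0.09610316  0.29735864]
```

View pics/w16.png

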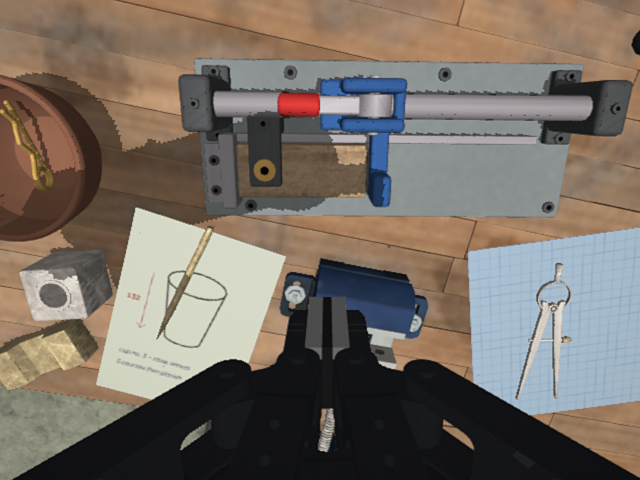

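View pics/si16.png

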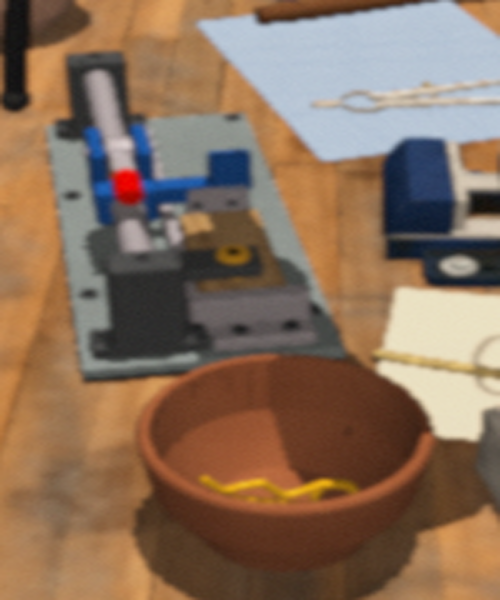

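```bash
python3 - <<'E'
from h import *
import pickle
a=np.deg2rad(11.3);yj=np.array([-np.sin(a),np.cos(a)]);xj=np.array([np.cos(a),np.sin(a)]);o=np.array([587.3,20])
W=pickle.load(open('w16.pkl','rb'))
save(cv2.resize(W[0][55:225,190:420],(800,591),interpolation=cv2.INTER_CUBIC),'w16c.png')
p=atz((374.5,76),94,*W[1:])[:2];print(((p-o)@xj).round(1),((p-o)@yj).round(1))
E
```

```text
18.5 29.7
```

View pics/w16c.png

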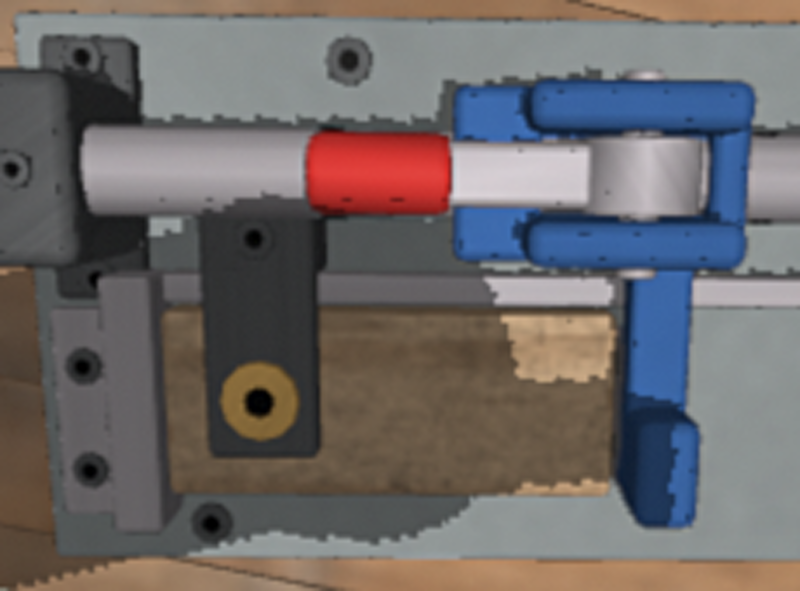

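The stop hasn't moved since it was pressed home: the pin is at y 29.7 now, 29.3 before. The block is flush between plate and foot along the fence, the lever is flat, the clip is in the upright bowl, and the arm is clear. Handing in.

```bash
python3 -c "
from bench import arm
print(arm.job_done(), arm.read_state()['clock'])"
```

```text
the job is handed in; nothing more can be done
the job is handed in; nothing more can be done
```

I pulled the clip out and dropped it in the bowl, slid the stop up against the block, and pushed the cam lever flat. I handed in just after 24 s; the hand-in gives no verdict.

**Last checks:**
- **Clip:** it lies inside the upright bowl in the side and wrist pictures.
- **Block:** it sits flush between the end plate and the stop along the fence in the wrist picture. The stop did not move when pressed with about 38 N.
- **Lever:** it lies flat along the bar. It hit a hard end with 25 N at the tip.
- **Stop after locking:** it stayed in place, with the lever pin at 29.7 mm along the jig against 29.3 mm before, which is within measuring error.
- **Arm:** it is clear of everything.

**What disagreed:**
- **Fingertips:** they sit about 32 mm short of the reported TCP. My first close shut just above the clip loop and gripped nothing. I measured the offset in the side and wrist pictures, allowed for it, and the second grip held.
- **Stop travel:** measured from the pictures it was about 92 to 93 mm (±1 mm), slightly under the nominal 94 mm. I relied on the rigid contact rather than that reading, so the step's 91.5 mm threshold is not confirmed by direct measurement.

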